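# Restock the spice rack and shut its keeper

## Task

Swing the keeper of the aluminium spice rack open and stand every loose steel canister in the rack's single row, gently sliding the canisters already there along to make room (do not lift those out, tip them over or jam them hard against the rack). When they all stand upright on the rack's floor, swing the keeper fully shut over the row; leave the tea glasses, the caddy and the sugar bowl where they are.

Things in the scene. Friction and masses are not known exactly. Their poses are not given: they have to be found in the camera images.
- rack: spice rack, an open trough of sheet aluminium fixed to the shelf, turned up to 0.25 rad either way; origin at the centre of its underside, z up, y along its length, x across it (-x is the long side towards the robot). Walls 4 mm thick: the long ones 36 mm high (40 over the rolled rim), the end ones 56 mm. A stored canister's origin is at z = 4 mm, its top at z = 88 mm; it slides easily along the floor
- rack_floor (a point): middle of the rack's inner floor, 4 mm above the shelf; axes as the rack's. The inside is 472 mm long (y from -236 to +236 mm) and 62 mm wide (x from -31 to +31 mm): one row of eight canisters with 24 mm to spare
- keeper (a joint): angle of the keeper, rad: a bail of 9 mm round steel bar, hinged along a line parallel to the rack's y at x = +37 mm, z = 36 mm of the rack. 0 = shut: its long bar lies over the middle of the row at z = 101 mm, its arms outside the end walls. It grows as the bail swings up and back to the far side (+x of the rack), to a stop at 1.65. Stiff: it stays where left, 2 to 3 N at the grip move it
- keeper_hinge (a point): a point on the keeper's hinge axis, halfway along the rack
- keeper_grip (a point): middle of the keeper's raised grip, a straight 100 mm length of the 9 mm round bar, parallel to the rack's y, bent 23 mm further out, 98 mm from the hinge axis; shut, it is at x = -11 mm, z = 121 mm of the rack. Nothing lies between it and the canisters. Pinch it from above across the bar: the bar turns between the fingertips as the keeper swings
- new1: loose stainless steel spice canister, an upright cylinder 56 mm in diameter and 84 mm tall (push-on lid of the same width, stays shut), 0.15 to 0.27 kg; origin at the centre of its underside, z up its axis. Stands on the shelf to the robot's right of the rack; three or four of new1..new4 are present, the others are absent (None)
- new2: loose stainless steel spice canister, an upright cylinder 56 mm in diameter and 84 mm tall (push-on lid of the same width, stays shut), 0.15 to 0.27 kg; origin at the centre of its underside, z up its axis. Stands on the shelf to the robot's right of the rack; three or four of new1..new4 are present, the others are absent (None)
- new3: loose stainless steel spice canister, an upright cylinder 56 mm in diameter and 84 mm tall (push-on lid of the same width, stays shut), 0.15 to 0.27 kg; origin at the centre of its underside, z up its axis. Stands on the shelf to the robot's right of the rack; three or four of new1..new4 are present, the others are absent (None)
- new4: loose stainless steel spice canister, an upright cylinder 56 mm in diameter and 84 mm tall (push-on lid of the same width, stays shut), 0.15 to 0.27 kg; origin at the centre of its underside, z up its axis. Stands on the shelf to the robot's right of the rack; three or four of new1..new4 are present, the others are absent (None)
- stored1: stainless steel spice canister, an upright cylinder 56 mm in diameter and 84 mm tall (push-on lid of the same width, stays shut), 0.15 to 0.27 kg; origin at the centre of its underside, z up its axis. Already stands in the rack; at the start the gaps beside it are all a little too narrow for another canister
- stored2: stainless steel spice canister, an upright cylinder 56 mm in diameter and 84 mm tall (push-on lid of the same width, stays shut), 0.15 to 0.27 kg; origin at the centre of its underside, z up its axis. Already stands in the rack; at the start the gaps beside it are all a little too narrow for another canister
- stored3: stainless steel spice canister, an upright cylinder 56 mm in diameter and 84 mm tall (push-on lid of the same width, stays shut), 0.15 to 0.27 kg; origin at the centre of its underside, z up its axis. Already stands in the rack; at the start the gaps beside it are all a little too narrow for another canister
- stored4: stainless steel spice canister, an upright cylinder 56 mm in diameter and 84 mm tall (push-on lid of the same width, stays shut), 0.15 to 0.27 kg; origin at the centre of its underside, z up its axis. Already stands in the rack; at the start the gaps beside it are all a little too narrow for another canister
- glass1: clear glass tea cup without handle, 66 mm wide at the rim, 75 mm tall, loose; origin at the centre of its underside; leave it alone
- glass2: a second such tea cup; leave it alone
- caddy: green plastic tea caddy with a twist cap screwed shut, 90 mm in diameter, 100 mm tall, loose; origin at the centre of its underside; leave it alone
- bowl: white ceramic sugar bowl, 110 mm wide, 50 mm tall, loose; origin at the centre of its underside; leave it alone
Things that resemble listed ones, but are neither listed nor needed, are in the scene too. Leave any red look-alike of the new4 alone. What is shaped like the stored3 but green is not meant.

How it is judged (in metres and radians):
On the way, in this order (a step that is already met when the one before it is completed fails the run):
1. the keeper is swung open (value of joint keeper above 1 rad), for 0.2 s.
2. every canister stands upright on the rack's floor (x of new1 in the frame of rack between -0.012 and 0.012 m and y of new1 in the frame of rack between -0.212 and 0.212 m and z of new1 in the frame of rack between -0.002 and 0.009 m and angle between each of new1, new2, new3, new4, stored1, stored2, stored3, stored4's own z axis and vertical below 0.12 rad and x of new2 in the frame of rack between -0.012 and 0.012 m and y of new2 in the frame of rack between -0.212 and 0.212 m and z of new2 in the frame of rack between -0.002 and 0.009 m and x of new3 in the frame of rack between -0.012 and 0.012 m and y of new3 in the frame of rack between -0.212 and 0.212 m and z of new3 in the frame of rack between -0.002 and 0.009 m and x of new4 in the frame of rack between -0.012 and 0.012 m and y of new4 in the frame of rack between -0.212 and 0.212 m and z of new4 in the frame of rack between -0.002 and 0.009 m and x of stored1 in the frame of rack between -0.012 and 0.012 m and y of stored1 in the frame of rack between -0.212 and 0.212 m and z of stored1 in the frame of rack between -0.002 and 0.009 m and x of stored2 in the frame of rack between -0.012 and 0.012 m and y of stored2 in the frame of rack between -0.212 and 0.212 m and z of stored2 in the frame of rack between -0.002 and 0.009 m and x of stored3 in the frame of rack between -0.012 and 0.012 m and y of stored3 in the frame of rack between -0.212 and 0.212 m and z of stored3 in the frame of rack between -0.002 and 0.009 m and x of stored4 in the frame of rack between -0.012 and 0.012 m and y of stored4 in the frame of rack between -0.212 and 0.212 m and z of stored4 in the frame of rack between -0.002 and 0.009 m), for 0.2 s.
At the end, for the whole second after the job is handed in: Keeper shut (below 0.08 rad) and every canister, new and stored, at rest in the rack: origin within 12 mm of the row's centre line, between the end walls, at most 5 mm above the rack's floor, tilted less than 0.12 rad. Before that the keeper was opened past 1.0 rad (all of step 2 and value of joint keeper below 0.08 rad and linear speed of each of new1, new2, new3, new4, stored1, stored2, stored3, stored4 below 0.02 m/s); the robot touches nothing.
It fails at once if a canister that was already in the rack is lifted out (z of any of stored1, stored2, stored3, stored4 in the frame of rack above 0.034 m).
It fails at once if a canister that was already in the rack is tipped over (angle between any of stored1, stored2, stored3, stored4's own z axis and vertical above 0.5 rad).
It fails at once if a canister that was already in the rack is jammed against the rack with more than 40 N (contact force between any of stored1, stored2, stored3, stored4 and rack above 40 N).
It fails at once if a bystander is moved by more than 30 mm (distance of any of glass1, glass2, caddy, bowl from where it was at the start of the episode above 0.03 m).
Of new1, new2, new3, new4 only 3 to 4 are there at a start; the rules pass over those that are not, and their reading is None.
At some moment in a run one of new1, new2, new3, new4 may be knocked a few centimetres aside while the robot is not near it.
It also fails if it takes over 200 s, if anything falls off the work surface, if the arm or the gripper's body presses on something with over 40 N, if the wrist force passes 120 N, or if a joint passes its speed limit or range.

## Robot

A 6-joint arm with a two-finger parallel gripper is mounted at the origin on the work surface. World frame = base frame: x ahead of the robot, y to its left, z up, the work surface at z = 0. Lengths are in m, angles in degrees, forces in N, time in s.
With the tool pointing down it reaches from about 0.25 to 0.725 m from the base axis. Payload 4 kg.
Tool frame: the origin (TCP) lies on the front face of the gripper's body, between the roots of the fingers; the fingertips stand 73 mm ahead of it and the grasp point (between the pads) lies 54 mm ahead of it (robot.tip_extent is the y of the fingertips in the tool frame, in m); y points along the fingers, z is the direction in which the jaws open and shut, and the axes are right-handed (so a half turn about y gives the same grasp; the last joint's range is limited). The gripper opens to 85 mm and grips with 20 to 120 N. Pads are 22 mm wide; open, the fingers measure 114 mm over their backs; the gripper's body (76 mm by 85 mm) begins 54 mm behind the grasp point. The pads swing forward as they close: fully open they stand 13 mm farther back than shut.
Start: joints at [-66.52, 13.785, 0.286, 76.501, 0, 90], TCP at [0.199, -0.459, 0.304] pointing down, gripper open.
Joint ranges: [-155.79, 155.79], [-60.16, 107.12], [-62.33, 73.08], [-114, 123.19], [-81.49, 82.49], [-180, 180]. Speed limits (degrees/s): [159.86, 159.86, 180, 180, 180, 180].

## Interface

Orientations are given as [roll, pitch, yaw] about the fixed x, y, z axes, in that order (R = Rz(yaw) Ry(pitch) Rx(roll)).
In Python, from rig import status, capture, calibration, robot, search_frame, regions_of, landmark_of gives the robot as it stands.
- The arm moves only by the shell command python3 -m jog 'ROWS' [OPENING]. ROWS is text: rows parted by semicolons, each of 6 numbers parted by spaces: the shift along the world's x, y, z in units of 60 cm (1.0 is 60 cm), then the turn, a rotation vector about the world's x, y, z in units of 2 rad (1.0 is 2 rad). A call has 1 to 8 rows; each row is the pose to reach, as a shift and turn from the pose commanded when the call began; what a row does not reach only later rows make up. A row lasts 1/8 s, in which the tool goes at most 62.5 mm and 10.7 degrees, less where a joint would pass 70% of its speed; a pose out of reach is approached as far as the arm can. A call with a number of a shift or a turn outside -1 to 1 is refused whole. A call with a gripper value outside its range is refused whole. OPENING is the gripper's target within -1 to 1 (fully open at 1, half-way at 0, shut at -1), set as the call begins (- or left out, the last holds). The fingers move at their own pace and stop on an object; the grip force is fixed at half the most. Time passes only in rows, so rows that repeat a pose let the fingers close. It gives the time, the measured TCP pose, the force and the opening at its end, in the units of the state.
- status.state(): the state, without advancing time (a new reading comes with each control period).
- capture(name): name is "side" or "top"; returns (picture, depth): 420x560x3 uint8, blue, green, red; 420x560 float32, m along the optical axis (not along the pixel's ray), 0 where there is no reading.
- calibration(name): a dict with "fx", "fy", "cx", "cy" (pixels), "rvec" (rotation vector, rad) and "tvec" (3), from world to camera coordinates, as OpenCV has them. Camera axes: x right, y down, z forward; pixel columns grow to the right and rows downward; lengths in m; the calibration is good to about 2 mm. A picture is of the moment at which its call begins. calibration takes no time and is no camera call.
- robot.finish_job(): hands the job in, once; it reports no verdict.
Trained networks look in the newest picture that a camera, given by its name, has taken for a name from the list of things; names that differ only in an ending like _2 or _b are one class to them, and where a whole thing is asked for, a point or a joint stands for the part that bears it (a point fixed in the world has none). Each returns a list of dicts, best first, with "p" (0 to 1); they miss things now and then, are a little off and sometimes report something else, mostly with a low value. They report only what shows in the picture. A call takes as long as a camera call. They do not tell look-alikes from the thing itself.
- search_frame(target, camera): "xy" ([column, row] in pixels, amid what is visible of it).
- regions_of(target, camera): "pixels" (420x560 bool, what is visible of it) and "xy" ([column, row] in pixels, amid what is visible of it).
- landmark_of(target, camera): "xy" ([column, row] in pixels: a listed point, or the origin of a listed thing).
The state is a dict: "t": time; "q": joint angles; "qd": joint speeds; "effort": joint torques, N m; "position": TCP position; "orientation": TCP orientation; "contact_force": force on the tool from outside, world axes, zero at the start; "ft_torque": the same for the moment, N m; "grip_width": finger opening in m.
Only numpy, scipy, OpenCV 4.12 (cv2) and the standard library are available. Lean on these libraries where they do the work, as an engineer would, in place of code of your own. Each camera call takes 0.05 s, during which the arm holds its last target.

## Working session

There is one attempt and no reset: what is moved stays moved. The work goes in short steps, Python scripts to look and compute and a shell command to move; the robot and the scene stay as the last step left them, time stands still between calls to the robot, and variables do not carry over. Pictures are saved under pics/ and viewed, and the job is handed in when it is done.

```bash
ls; mkdir -p pics; python3 - <<'E'
from rig import status,capture,calibration,robot
import cv2
print(status.state())
for n in("side","top"):
    p,d=capture(n);cv2.imwrite(f"pics/{n}0.png",p);print(calibration(n))
print(robot.tip_extent)
E
```

```text
pics
{'t': 0.0, 'q': array([-6.65199665e+01,  1.38336151e+01,  2.11912413e-01,  7.65016557e+01,
        1.11216648e-03,  9.00005689e+01]), 'qd': array([-0.05384734, -0.00337029, -0.04680065, -0.05366996,  0.04385136,
        0.06519272]), 'effort': array([-1.32820456e-03, -3.72312284e+01,  2.52410817e+01,  1.68603100e-02,
       -5.90259037e-05, -8.05021926e-06]), 'position': array([ 0.19902308, -0.45814705,  0.30298845]), 'orientation': array([-9.01233584e+01,  1.11093902e-03, -1.56520538e+02]), 'contact_force': array([ 0.44272614, -0.42455909, -0.16974466]), 'ft_torque': array([ 0.01309327,  0.05142501, -0.05190264]), 'grip_width': 0.08547350443878642}
{'fx': 413.83920077378457, 'fy': 413.83920077378457, 'cx': 280.2334286799892, 'cy': 211.6840300626164, 'rvec': array([ 0.15647226, -2.75152693,  1.43877856]), 'tvec': array([0.49565429, 0.11433285, 1.24861872])}
{'fx': 483.13350086604055, 'fy': 483.13350086604055, 'cx': 271.097390618676, 'cy': 212.1879249977588, 'rvec': array([ 2.16274115, -2.15726179,  0.11570755]), 'tvec': array([0.01070714, 0.50772795, 1.48921058])}
0.0726
```

View pics/side0.png

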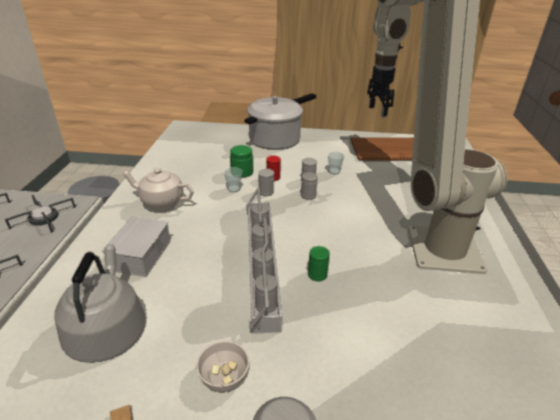

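View pics/top0.png

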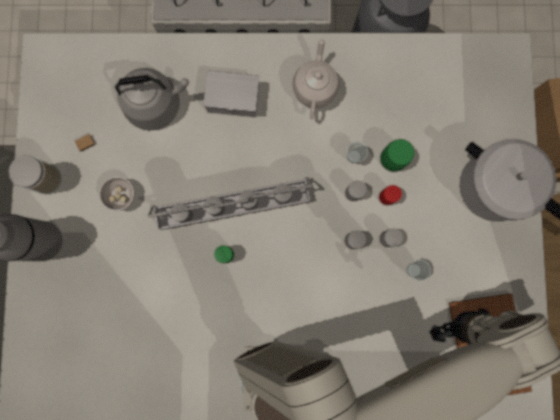

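The top view shows the rack at about (235,203), with four canisters in it. Three grey loose canisters stand at (357,190), (357,240) and (393,238). There is a red look-alike at (391,195) and a green one at (224,254), and I'll leave both alone. Next I'll measure positions.

```bash
cat > h.py <<'E'
import numpy as np, cv2
from rig import status,capture,calibration,robot,search_frame,regions_of,landmark_of
def cam(n):
    c=calibration(n);R,_=cv2.Rodrigues(c["rvec"]);return c,R,np.array(c["tvec"])
def onplane(n,uv,z):
    c,R,t=cam(n);d=R.T@np.array([(uv[0]-c["cx"])/c["fx"],(uv[1]-c["cy"])/c["fy"],1]);o=-R.T@t
    return o+d*(z-o[2])/d[2]
def proj(n,P):
    c,R,t=cam(n);q=R@np.array(P)+t;return np.array([c["fx"]*q[0]/q[2]+c["cx"],c["fy"]*q[1]/q[2]+c["cy"]])
def cloud(n,d):
    c,R,t=cam(n);v,u=np.mgrid[:420,:560];P=np.stack([(u-c["cx"])/c["fx"]*d,(v-c["cy"])/c["fy"]*d,d],-1)
    W=(P-t)@R;W[d==0]=np.nan;return W
E
python3 - <<'E'
from h import *
np.set_printoptions(precision=4,suppress=True)
for n in("top","side"):
    p,d=capture(n);W=cloud(n,d);np.save(f"{n}W.npy",W)
    for k in("new1","stored1"):
        for r in regions_of(k,n)[:12]:
            m=r["pixels"];w=W[m];w=w[~np.isnan(w[:,0])]
            top=w[w[:,2]>np.percentile(w[:,2],95)-.006]
            print(n,k,round(r["p"],2),np.round(r["xy"]),m.sum(),"topz",np.percentile(w[:,2],95).round(3),"topc",(top[:,:2].min(0)+top[:,:2].max(0))/2, p[m].mean(0).round())
    for k in("new1","stored1","rack","rack_floor","keeper_hinge","keeper_grip"):
        z={"rack":0,"rack_floor":.004,"keeper_hinge":.036,"keeper_grip":.121}.get(k,0 if k=="new1" else .004)
        for r in landmark_of(k,n)[:9]:
            print(n,k,round(r["p"],2),np.round(r["xy"],1),onplane(n,r["xy"],z))
E
```

```text
top new1 0.86 [388. 194.] 365 topz 0.088 topc [ 0.5595 -0.3564] [ 41.  44. 124.]
top new1 0.74 [357. 188.] 348 topz 0.087 topc [ 0.5718 -0.2511] [105. 112. 117.]
top new1 0.68 [260. 195.] 275 topz 0.127 topc [0.5237 0.1327] [ 94. 100. 106.]
top new1 0.58 [391. 237.] 372 topz 0.088 topc [ 0.4258 -0.3561] [104. 111. 117.]
top new1 0.54 [358. 240.] 289 topz 0.088 topc [ 0.4194 -0.2467] [101. 107. 112.]
top stored1 0.86 [225. 256.] 284 topz 0.089 topc [0.3749 0.1555] [ 62. 101.  58.]
top stored1 0.8 [248. 204.] 212 topz 0.092 topc [0.5408 0.0786] [ 91.  97. 102.]
top stored1 0.79 [180. 218.] 258 topz 0.092 topc [0.4993 0.2868] [ 97. 102. 108.]
top stored1 0.69 [280. 196.] 218 topz 0.092 topc [ 0.5614 -0.0243] [ 98. 103. 109.]
top stored1 0.66 [216. 208.] 223 topz 0.092 topc [0.5207 0.1844] [ 96. 102. 107.]
top new1 0.84 [389.4 235.8] [ 0.4362 -0.3642  0.    ]
top new1 0.81 [353.9 190.7] [ 0.5811 -0.2538  0.    ]
top new1 0.64 [354.5 244.2] [ 0.4093 -0.2529  0.    ]
top new1 0.6 [386.4 197.5] [ 0.5592 -0.3576  0.    ]
top stored1 0.69 [283.6 195. ] [ 0.5661 -0.0278  0.004 ]
top stored1 0.
[... 1347 characters left out ...]
2 191.2] [ 0.5875 -0.2563  0.    ]
side new1 0.67 [273.7 178.4] [ 0.5605 -0.3527  0.    ]
side new1 0.55 [241.3 171.8] [ 0.6919 -0.3864  0.    ]
side new1 0.49 [307.3 176.1] [ 0.4339 -0.3876  0.    ]
side new1 0.44 [266.1 232. ] [ 0.5451 -0.0176  0.    ]
side stored1 0.89 [267.  305.7] [0.5019 0.2895 0.004 ]
side stored1 0.73 [261.9 276.9] [0.5293 0.1881 0.004 ]
side stored1 0.67 [260.7 247.1] [0.5507 0.0627 0.004 ]
side stored1 0.61 [259.9 230.1] [ 0.5651 -0.0197  0.004 ]
side stored1 0.6 [316.8 272.3] [0.3804 0.1513 0.004 ]
side rack 0.62 [260.  260.5] [0.5448 0.1178 0.    ]
side rack_floor 0.55 [261.1 260. ] [0.5413 0.1197 0.004 ]
side keeper_grip 0.92 [267.3 232.8] [0.5205 0.1408 0.121 ]
```

```bash
python3 - <<'E'
import cv2
p=cv2.imread("pics/top0.png");cv2.imwrite("pics/t0c.png",cv2.resize(p[130:290,140:440],(800,427),interpolation=cv2.INTER_CUBIC))
p=cv2.imread("pics/side0.png");cv2.imwrite("pics/s0c.png",cv2.resize(p[140:340,200:360],(480,600),interpolation=cv2.INTER_CUBIC))
E
```

```text
(no output)
```

View pics/t0c.png

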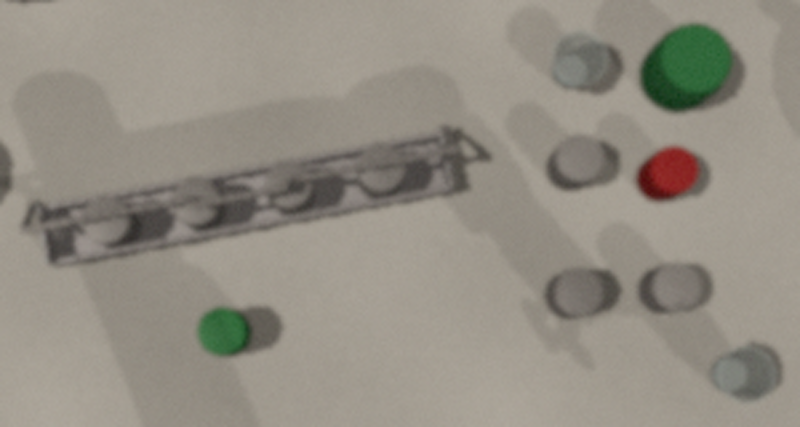

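View pics/s0c.png

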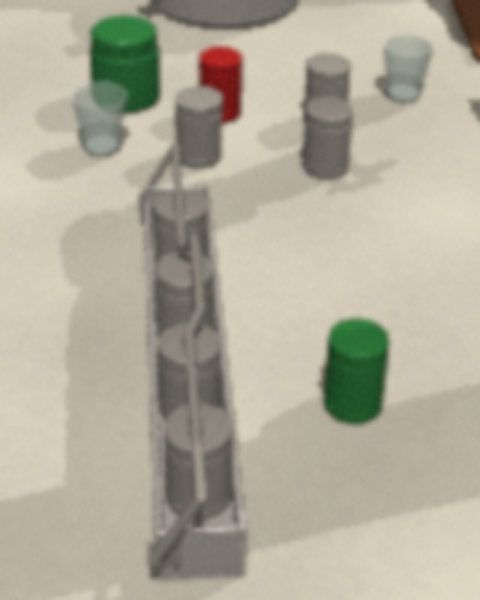

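```bash
python3 - <<'E'
from h import *
from scipy.optimize import minimize
np.set_printoptions(precision=4,suppress=True)
T=np.load("topW.npy").reshape(-1,3);S=np.load("sideW.npy").reshape(-1,3)
A={"top":T,"side":S}
for n,W in A.items():
    W=W[~np.isnan(W[:,0])]
    near=W[(abs(W[:,0]-.53)<.12)&(abs(W[:,1]-.128)<.3)]
    rim=near[(near[:,2]>.025)&(near[:,2]<.062)]
    (c,s,a)=cv2.minAreaRect((rim[:,:2]*1000).astype(np.float32));print(n,"rack",c,s,a)
    g=near[(near[:,2]>.110)];print("grip pts",len(g),g.mean(0),g.max(0),g.min(0))
    for nm,c0 in dict(a=(.572,-.251),b=(.425,-.358),c=(.42,-.246),s1=(.502,.29),s2=(.525,.187),s3=(.545,.08),s4=(.565,-.026),red=(.56,-.357)).items():
        lo=.088 if nm[0]=='s' else .084
        w=W[(np.hypot(W[:,0]-c0[0],W[:,1]-c0[1])<.05)&(abs(W[:,2]-lo)<.007)][:,:2]
        f=lambda c:-np.sum(1/(1+np.exp((np.hypot(*(w-c).T)-.028)/.002)))
        r=min((minimize(f,np.array(c0)+[i,j],method="Nelder-Mead") for i in(-.01,0,.01) for j in(-.01,0,.01)),key=lambda r:r.fun)
        print(n,nm,r.x,len(w),r.fun)
E
```

```text
top rack (534.1102905273438, 134.7849884033203) (78.26531219482422, 503.2983703613281) 10.687475204467773
grip pts 152 [0.5252 0.1312 0.122 ] [0.5804 0.3717 0.1321] [ 0.4861 -0.1106  0.11  ]
top a [ 0.573  -0.2509] 243 -224.74728529036838
top b [ 0.4266 -0.3568] 258 -238.67820382672573
top c [ 0.42   -0.2471] 248 -231.51114059835993
top s1 [0.4999 0.2881] 199 -182.14741639189697
top s2 [0.5221 0.1867] 195 -178.05734464536965
top s3 [0.5417 0.081 ] 196 -179.38332982600372
top s4 [ 0.5607 -0.0238] 193 -177.08404090946533
top red [ 0.5599 -0.3576] 251 -232.16848982415766
side rack (538.5958862304688, 133.47601318359375) (78.35568237304688, 511.8101806640625) 10.673737525939941
grip pts 114 [0.526  0.1432 0.1235] [0.5682 0.1964 0.1292] [ 0.5134 -0.0299  0.1106]
side a [ 0.576  -0.2462] 115 -106.33785268149782
side b [ 0.4303 -0.3529] 103 -91.30820128408072
side c [ 0.4235 -0.2432] 123 -110.68667725356278
side s1 [0.5042 0.2917] 251 -227.6702426836477
side s2 [0.5255 0.1906] 207 -187.78266591503143
side s3 [0.5454 0.0857] 160 -146.66164366713645
side s4 [ 0.5637 -0.0199] 134 -121.57557328398764
side red [ 0.5622 -0.3541] 104 -91.10940510126954
```

```bash
cat >> h.py <<'E'
from scipy.spatial.transform import Rotation as Ro
RC=np.array([.5325,.1334]);YAW=np.radians(10.68)
def rk(x,y):
    c,s=np.cos(YAW),np.sin(YAW);return RC+[c*x-s*y,s*x+c*y]
def inrk(p):
    d=np.array(p)[:2]-RC;c,s=np.cos(YAW),np.sin(YAW);return np.array([c*d[0]+s*d[1],-s*d[0]+c*d[1]])
def delta(xyz,jaw=10.68):
    """shift/turn units from measured pose to TCP xyz with tool down and jaw axis at angle jaw (deg)"""
    s=status.state();d=(np.array(xyz)-s["position"])/.6
    R0=Ro.from_euler("xyz",s["orientation"],degrees=True);R1=Ro.from_euler("xyz",[-90,0,jaw-90],degrees=True)
    return np.round(np.r_[d,(R1*R0.inv()).as_rotvec()/2],4)
def show():
    s=status.state();print("t",round(s["t"],2),"pos",s["position"].round(4),"rk",inrk(s["position"]).round(4),"rpy",s["orientation"].round(1),"F",s["contact_force"].round(1),"w",round(s["grip_width"],4))
E
python3 - <<'E'
from h import *
show();g=rk(-.011,0);print(g,delta([*g,.27]))
E
```

```text
t 1.0 pos [ 0.1992 -0.4586  0.3039] rk [-0.4372 -0.52  ] rpy [ -90.    -0.  -156.5] F [-0.5  0.5 -0.3] w 0.0849
[0.52169055 0.13136144] [ 0.5375  0.9833 -0.0565  0.     -0.      0.6737]
```

```bash
python3 -m jog '.5 .5 0 0 0 .3;.5375 .9833 -.0565 0 0 .6737;.5375 .9833 -.0565 0 0 .6737;.5375 .9833 -.0565 0 0 .6737;.5375 .9833 -.0565 0 0 .6737;.5375 .9833 -.0565 0 0 .6737;.5375 .9833 -.0565 0 0 .6737;.5375 .9833 -.0565 0 0 .6737' 0.2; python3 -c "
from h import *
show();g=rk(-.011,0);print(delta([*g,.25]))"
```

```text
t: 2.0
position: [0.4426, -0.0233, 0.28]
orientation: [-89.9, -0.0, -79.2]
contact_force: [1.5, 0.4, -0.4]
grip_width: 0.0513
t 2.0 pos [ 0.4426 -0.0233  0.28  ] rk [-0.1174 -0.1373] rpy [-89.9  -0.  -79.2] F [ 1.5  0.4 -0.4] w 0.0513
[ 1.318e-01  2.578e-01 -5.000e-02  2.000e-04  6.000e-04 -1.000e-03]
```

```bash
python3 -m jog '.13 .255 -.05 0 0 0;.13 .255 -.05 0 0 0;.13 .255 -.05 0 0 0;.13 .255 -.05 0 0 0;.13 .255 -.05 0 0 0;.13 .255 -.05 0 0 0;.13 .255 -.05 0 0 0' ; python3 -c "
from h import *
for n in('side','top'):
    p,d=capture(n);cv2.imwrite(f'pics/{n}1.png',cv2.resize(p[120:340,140:360],(600,600)));np.save(f'{n}W1.npy',cloud(n,d))
show();g=rk(-.011,0);print(delta([*g,.25]))"
```

```text
t: 2.88
position: [0.5197, 0.1266, 0.2503]
orientation: [-90.0, -0.0, -79.4]
contact_force: [-0.3, 0.2, 0.6]
grip_width: 0.0513
t 2.98 pos [0.5198 0.1269 0.2503] rk [-0.0137 -0.004 ] rpy [-90.   -0.  -79.4] F [0.4 0.1 0. ] w 0.0514
[ 0.0032  0.0075 -0.0004 -0.0001  0.0004  0.0007]
```

View pics/side1.png

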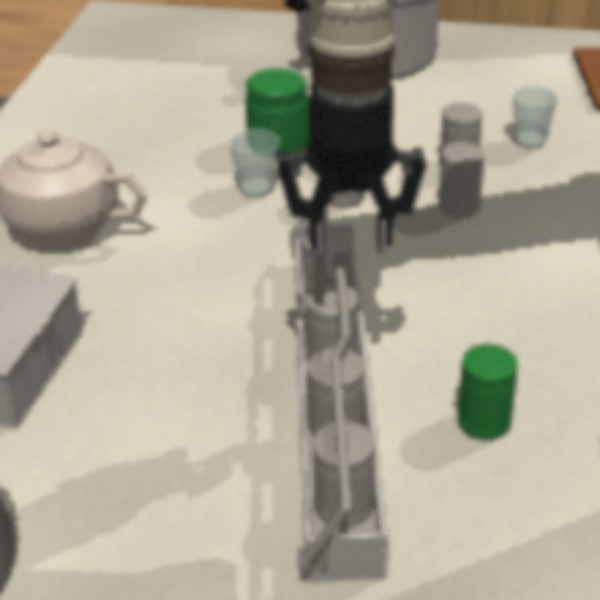

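View pics/top1.png

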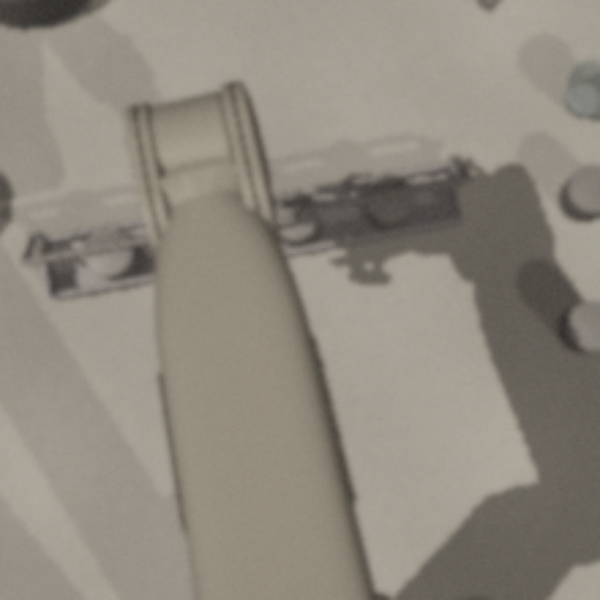

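```bash
python3 -c "
from h import *
p=[.5198,.1269]
for z in(.18,.185): print(proj('side',[*p,z]))
j=np.array([np.cos(YAW),np.sin(YAW)])
for s in(-.033,.033):print(proj('side',[*(p+s*j),.182]))
W=np.load('sideW1.npy').reshape(-1,3);w=W[(abs(W[:,0]-.52)<.1)&(abs(W[:,1]-.127)<.1)&(W[:,2]>.178)&(W[:,2]<.20)]
for c in (w[w[:,0]<.52],w[w[:,0]>.52]):print(len(c),np.median(c,0),[inrk(q).round(4) for q in (np.median(c,0),c.min(0),c.max(0))])
"
```

```text
[268.26397274 211.72214821]
[268.26618019 210.1477957 ]
[280.86202664 210.68673086]
[255.60804047 211.50200715]
27 [0.48887359 0.12752875 0.19240209] [array([-0.044 ,  0.0023]), array([-0.0547, -0.0141]), array([-0.0358,  0.0057])]
22 [0.55012858 0.13911625 0.19404463] [array([0.0184, 0.0024]), array([0.0123, 0.0004]), array([0.0241, 0.0049])]
```

```bash
python3 -m jog '.005 .007 0 0 0 0;.005 .007 -.04 0 0 0;.005 .007 -.08 0 0 0;.005 .007 -.125 0 0 0;.005 .007 -.125 0 0 0;.005 .007 -.125 0 0 0' ; python3 -c "
from h import *
for n in('side',):
    p,d=capture(n);cv2.imwrite(f'pics/{n}2.png',cv2.resize(p[120:340,140:360],(600,600)))
show()"
```

```text
t: 3.72
position: [0.5234, 0.1322, 0.1756]
orientation: [-89.9, 0.0, -79.3]
contact_force: [0.1, 0.2, -0.1]
grip_width: 0.0512
t 3.77 pos [0.5237 0.1322 0.176 ] rk [-0.0088  0.0005] rpy [-89.9   0.  -79.3] F [ 0.3  0.8 -0.3] w 0.0512
```

View pics/side2.png

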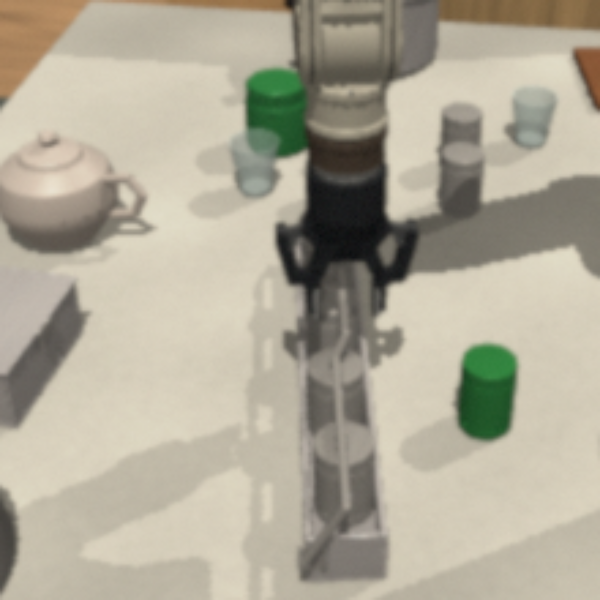

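The grip bar is between the fingers at about (343,290) in the crop. I'll close on it.

```bash
python3 -m jog '0 0 0 0 0 0;0 0 0 0 0 0;0 0 0 0 0 0;0 0 0 0 0 0;0 0 0 0 0 0;0 0 0 0 0 0' -1; python3 -c "
from h import *
show()
a=np.radians(119.5);r=.0976
b0=None
for th in (0,.25,.5,.75,1,1.25,1.5,1.55):
    q=np.array([np.cos(a-th),np.sin(a-th)])*r
    if b0 is None:b0=q
    d=q-b0; print(th,(d[0]*np.cos(YAW)/.6).round(4),(d[0]*np.sin(YAW)/.6).round(4),(d[1]/.6).round(4))"
```

```text
t: 4.53
position: [0.5251, 0.1324, 0.1758]
orientation: [-89.7, 0.0, -79.3]
contact_force: [4.8, 1.4, -1.0]
grip_width: 0.007
t 4.53 pos [0.5251 0.1324 0.1758] rk [-0.0075  0.0004] rpy [-89.7   0.  -79.3] F [ 4.8  1.4 -1. ] w 0.007
0 0.0 0.0 0.0
0.25 0.0369 0.007 0.0154
0.5 0.0763 0.0144 0.0211
0.75 0.116 0.0219 0.0166
1 0.1533 0.0289 0.0023
1.25 0.1859 0.0351 -0.0209
1.5 0.2119 0.04 -0.0517
1.55 0.2162 0.0408 -0.0586
```

```bash
python3 -m jog '.018 .0035 .0085 0 0 0;.0369 .007 .0154 0 0 0;.056 .0105 .019 0 0 0;.0763 .0144 .0211 0 0 0;.096 .018 .0195 0 0 0;.116 .0219 .0166 0 0 0;.135 .0255 .010 0 0 0;.1533 .0289 .0023 0 0 0'; python3 -c "
from h import *
show()"
```

```text
t: 5.52
position: [0.6148, 0.1495, 0.1767]
orientation: [-90.0, 0.0, -79.3]
contact_force: [-6.5, -0.3, -3.7]
grip_width: 0.0065
t 5.53 pos [0.6148 0.1495 0.1767] rk [0.0839 0.0006] rpy [-90.    0.  -79.3] F [-6.5 -0.3 -3.7] w 0.0065
```

```bash
python3 -m jog '.017 .003 -.011 0 0 0;.0326 .0062 -.0232 0 0 0;.046 .0087 -.0382 0 0 0;.0586 .011 -.054 0 0 0;.063 .012 -.061 0 0 0;.063 .012 -.061 0 0 0'; python3 -c "
from h import *
show()
p,d=capture('side');cv2.imwrite('pics/side3.png',cv2.resize(p[120:340,140:360],(600,600)))
"
```

```text
t: 6.28
position: [0.6535, 0.1569, 0.1389]
orientation: [-89.9, 0.0, -79.3]
contact_force: [2.6, 2.9, -0.2]
grip_width: 0.0071
t 6.28 pos [0.6535 0.1569 0.1389] rk [0.1232 0.0006] rpy [-89.9   0.  -79.3] F [ 2.6  2.9 -0.2] w 0.0071
```

View pics/side3.png

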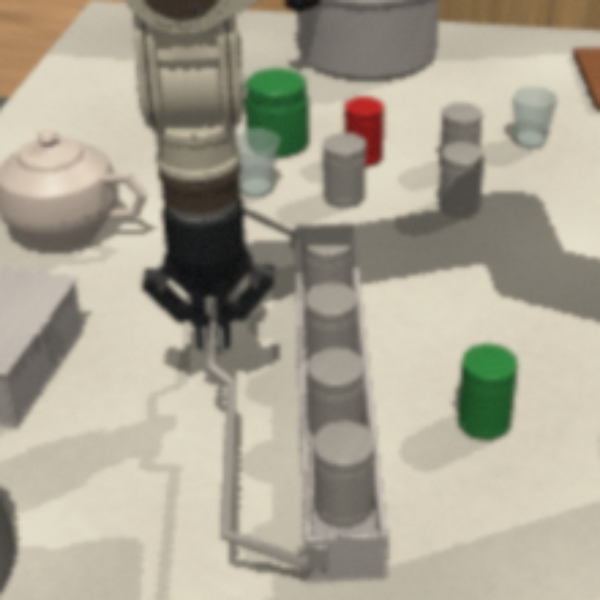

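```bash
sed -i 's/^RC=.*;YAW/RC=np.array([.5354,.1340]);YAW/' h.py; python3 -m jog '0 0 0 0 0 0;0 0 0 0 0 0;0 0 0 0 0 0;0 0 .05 0 0 0;0 0 .1 0 0 0;0 0 .15 0 0 0;0 0 .2 0 0 0;0 0 .2 0 0 0' -0.2; python3 -c "
from h import *
show()
print(delta([*rk(0,.108),.24]))
p,d=capture('top');cv2.imwrite('pics/top3.png',cv2.resize(p[120:340,140:360],(600,600)))
"
```

```text
t: 7.32
position: [0.6538, 0.1566, 0.2631]
orientation: [-89.6, 0.0, -79.3]
contact_force: [-0.0, 1.2, -0.2]
grip_width: 0.0342
t 7.33 pos [0.6538 0.1566 0.2631] rk [0.1206 0.0003] rpy [-89.6   0.  -79.3] F [-0.   1.2 -0.2] w 0.0342
[-2.308e-01  1.392e-01 -3.840e-02 -7.000e-04  3.200e-03  1.000e-04]
```

View pics/top3.png

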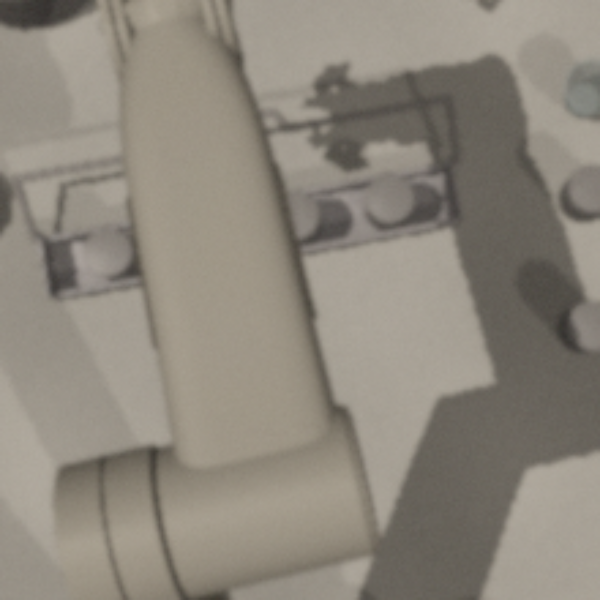

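```bash
python3 -m jog '-.06 .035 0 0 0 0;-.12 .07 -.01 0 0 0;-.18 .11 -.02 0 0 0;-.231 .139 -.038 0 0 0;-.231 .139 -.038 0 0 0;-.231 .139 -.038 0 0 0;-.231 .139 -.038 0 0 0' -1; python3 - <<'E'
from h import *
show()
print(delta([*rk(0,.108),.24]))
p,d=capture('side');cv2.imwrite('pics/side4.png',cv2.resize(p[120:340,160:380],(600,600)))
W=cloud('side',d)
for r in regions_of('stored1','side'):
    w=W[r['pixels']];w=w[abs(w[:,2]-.088)<.007]
    if len(w)>20:
        c,rad=cv2.minEnclosingCircle(w[:,:2].astype(np.float32));print(r['p'],inrk(c).round(4),round(rad,4))
E
```

```text
t: 8.25
position: [0.515, 0.2394, 0.2366]
orientation: [-90.0, -0.0, -79.4]
contact_force: [0.7, -0.1, -0.3]
grip_width: -0.0
t 8.25 pos [0.515  0.2394 0.2366] rk [-0.0006  0.1073] rpy [-90.   -0.  -79.4] F [ 0.7 -0.1 -0.3] w -0.0
[0.0007 0.0013 0.0057 0.     0.0002 0.0006]
0.87 [0.0017 0.0567] 0.0279
0.63 [-0.1498  0.0522] 0.0278
0.61 [-0.0019  0.1595] 0.0288
```

View pics/side4.png

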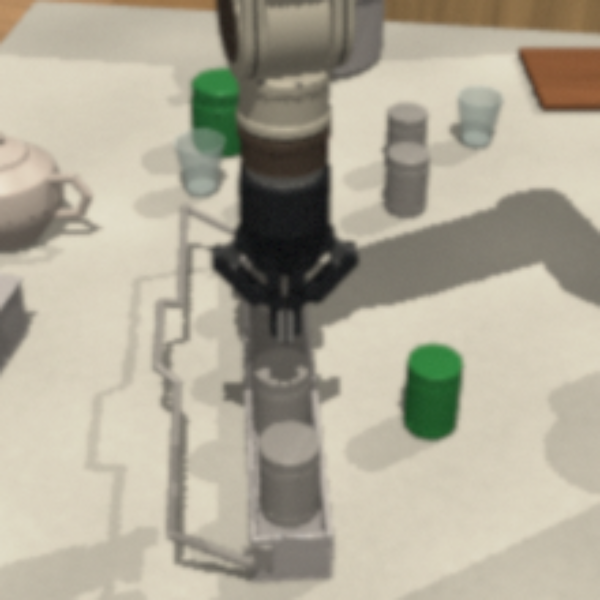

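```bash
python3 -m jog '0.001 0.001 -.05 0 0 0;0.001 0.001 -.1 0 0 0;0.001 0.001 -.14 0 0 0;0.001 0.001 -.17 0 0 0;0.001 0.001 -.19 0 0 0;.001 .001 -.214 0 0 0;.001 .001 -.214 0 0 0'; python3 - <<'E'
from h import *
show()
y=np.array([-np.sin(YAW),np.cos(YAW)])
for d in (.01,.02,.03,.04,.05): print(d,(y*d/.6).round(4))
E
```

```text
t: 9.22
position: [0.5141, 0.2401, 0.1072]
orientation: [-90.1, -0.0, -79.3]
contact_force: [-0.2, 0.2, 0.1]
grip_width: -0.0002
t 9.22 pos [0.5141 0.2401 0.1072] rk [-0.0013  0.1082] rpy [-90.1  -0.  -79.3] F [-0.2  0.2  0.1] w -0.0002
0.01 [-0.0031  0.0164]
0.02 [-0.0062  0.0328]
0.03 [-0.0093  0.0491]
0.04 [-0.0124  0.0655]
0.05 [-0.0154  0.0819]
```

```bash
python3 -m jog '-.0022 .0115 0 0 0 0;-.004 .022 0 0 0 0;-.006 .032 0 0 0 0;-.0078 .0415 0 0 0 0;-.0095 .051 0 0 0 0;-.0115 .061 0 0 0 0;-.0135 .071 0 0 0 0;-.0148 .0785 0 0 0 0'; python3 - <<'E'
from h import *
show()
p,d=capture('side');cv2.imwrite('pics/side5.png',cv2.resize(p[120:340,160:380],(600,600)))
W=cloud('side',d)
for r in regions_of('stored1','side'):
    w=W[r['pixels']];w=w[abs(w[:,2]-.088)<.007]
    if len(w)>20:
        c,rad=cv2.minEnclosingCircle(w[:,:2].astype(np.float32));print(r['p'],inrk(c).round(4),round(rad,4))
E
```

```text
t: 10.22
position: [0.5056, 0.288, 0.1083]
orientation: [-90.0, -0.0, -79.3]
contact_force: [0.6, -1.0, 0.3]
grip_width: -0.0
t 10.22 pos [0.5056 0.288  0.1083] rk [-0.0007  0.1569] rpy [-90.   -0.  -79.3] F [ 0.6 -1.   0.3] w -0.0
0.85 [-0.1495  0.0544] 0.0279
0.72 [-0.0014  0.1976] 0.0281
```

View pics/side5.png

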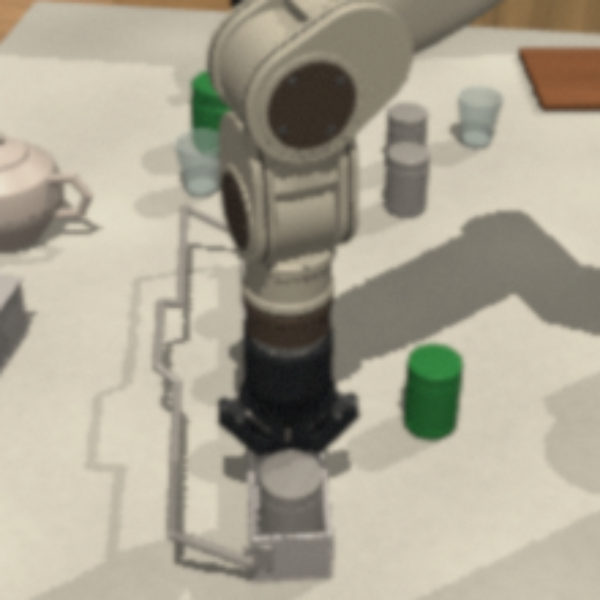

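```bash
python3 -m jog '-.0006 .0033 0 0 0 0;-.0012 .0066 0 0 0 0;-.0018 .0095 0 0 0 0;-.002 .0115 0 0 0 0;-.002 .0115 0 0 0 0'; python3 - <<'E'
from h import *
show()
p,d=capture('side')
W=cloud('side',d)
for r in regions_of('stored1','side'):
    w=W[r['pixels']];w=w[abs(w[:,2]-.088)<.007]
    if len(w)>20:
        c,rad=cv2.minEnclosingCircle(w[:,:2].astype(np.float32));print(r['p'],inrk(c).round(4),round(rad,4))
E
```

```text
t: 10.95
position: [0.5045, 0.2946, 0.1083]
orientation: [-90.0, 0.0, -79.3]
contact_force: [-0.1, -0.7, -0.4]
grip_width: -0.0
t 10.95 pos [0.5045 0.2946 0.1083] rk [-0.0006  0.1636] rpy [-90.    0.  -79.3] F [-0.1 -0.7 -0.4] w -0.0
0.8 [-0.151   0.0531] 0.0286
0.77 [-0.001   0.2032] 0.0285
```

```bash
python3 -m jog '.003 -.015 0 0 0 0;.003 -.015 .05 0 0 0;.003 -.015 .12 0 0 0;.02 -.1 .16 0 0 0;.04 -.2 .16 0 0 0;.06 -.3 .16 0 0 0;.0828 -.439 .16 0 0 0;.0828 -.439 .16 0 0 0'; python3 -m jog '0 0 0 0 0 0;0 0 0 0 0 0'; python3 - <<'E'
from h import *
show();print(delta([*rk(0,-.104),.19]))
E
```

```text
t: 12.05
position: [0.5543, 0.0271, 0.2045]
orientation: [-90.0, -0.0, -79.6]
contact_force: [0.0, 0.1, -0.0]
grip_width: 0.0001
t: 12.3
position: [0.554, 0.0314, 0.2043]
orientation: [-90.0, 0.0, -79.3]
contact_force: [0.1, -0.1, -0.9]
grip_width: 0.0003
t 12.3 pos [0.554  0.0314 0.2043] rk [-0.0007 -0.1043] rpy [-90.    0.  -79.3] F [ 0.1 -0.1 -0.9] w 0.0003
[ 0.0011  0.0007 -0.0239 -0.0002 -0.0001 -0.    ]
```

```bash
python3 -m jog '.001 0 -.04 0 0 0;.001 0 -.08 0 0 0;.001 0 -.11 0 0 0;.001 0 -.135 0 0 0;.001 0 -.16 0 0 0;.001 0 -.16 0 0 0'; python3 - <<'E'
from h import *
show()
E
```

```text
t: 13.05
position: [0.5539, 0.0315, 0.107]
orientation: [-90.2, 0.0, -79.3]
contact_force: [-1.3, -0.0, 1.2]
grip_width: -0.0
t 13.05 pos [0.5539 0.0315 0.107 ] rk [-0.0008 -0.1042] rpy [-90.2   0.  -79.3] F [-1.3 -0.   1.2] w -0.0
```

```bash
python3 -m jog '.0022 -.0115 0 0 0 0;.004 -.022 0 0 0 0;.006 -.032 0 0 0 0;.0078 -.0415 0 0 0 0;.0095 -.051 0 0 0 0;.0115 -.061 0 0 0 0;.0135 -.071 0 0 0 0;.0155 -.082 0 0 0 0' && python3 -m jog '.0006 -.0033 0 0 0 0;.0012 -.0066 0 0 0 0;.0018 -.0099 0 0 0 0;.0024 -.013 0 0 0 0;.0024 -.013 0 0 0 0'; python3 - <<'E'
from h import *
show()
p,d=capture('side');cv2.imwrite('pics/side6.png',cv2.resize(p[120:340,160:380],(600,600)))
W=cloud('side',d)
for r in regions_of('stored1','side'):
    w=W[r['pixels']];w=w[abs(w[:,2]-.088)<.007]
    if len(w)>20:
        c,rad=cv2.minEnclosingCircle(w[:,:2].astype(np.float32));print(r['p'],inrk(c).round(4),round(rad,4))
E
```

```text
t: 14.05
position: [0.5642, -0.0185, 0.1083]
orientation: [-90.0, 0.0, -79.3]
contact_force: [-0.0, 0.4, 0.1]
grip_width: 0.0003
t: 14.68
position: [0.5656, -0.026, 0.1083]
orientation: [-90.0, -0.0, -79.3]
contact_force: [0.3, 0.4, -0.1]
grip_width: 0.0003
t 14.68 pos [ 0.5656 -0.026   0.1083] rk [-0.     -0.1628] rpy [-90.   -0.  -79.3] F [ 0.3  0.4 -0.1] w 0.0003
0.95 [-0.0006  0.2006] 0.0287
0.78 [ 0.0075 -0.0197] 0.0568
0.72 [-0.1473  0.0553] 0.0278
0.68 [0.001  0.0566] 0.0271
```

View pics/side6.png

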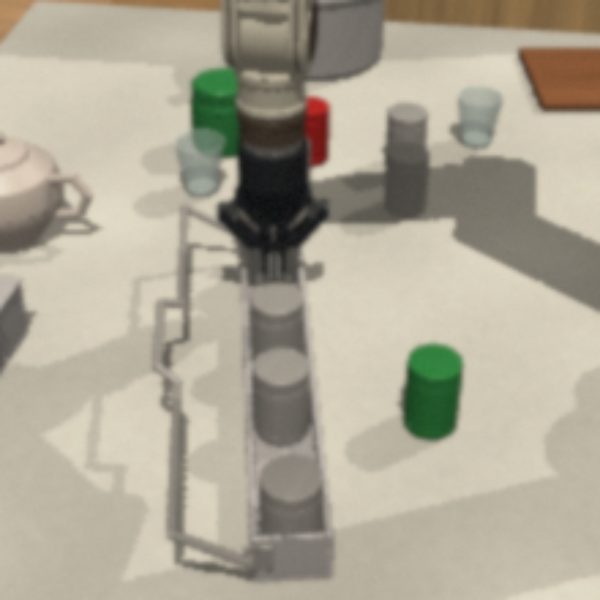

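```bash
python3 -m jog '-.003 .015 0 0 0 0;-.003 .015 .05 0 0 0;-.003 .015 .1 0 0 0;-.003 .015 .16 0 0 0;-.003 .015 .16 0 0 0' .99; cat > m.py <<'E'
from h import *
from scipy.optimize import minimize
def loose():
    out={}
    for n in("top","side"):
        p,d=capture(n);W=cloud(n,d)
        for r in regions_of("new1",n):
            m=r["pixels"];w=W[m];w=w[abs(w[:,2]-.084)<.007][:,:2]
            if len(w)<25: continue
            c0=w.mean(0);f=lambda c:-np.sum(1/(1+np.exp((np.hypot(*(w-c).T)-.028)/.002)))
            q=min((minimize(f,c0+[i,j],method="Nelder-Mead") for i in(-.01,0,.01) for j in(-.01,0,.01)),key=lambda r:r.fun)
            print(n,round(r["p"],2),np.round(r["xy"]),q.x.round(4),"rk",inrk(q.x).round(4),len(w),p[m].mean(0).round())
E
python3 - <<'E'
from m import *
show();loose();print(delta([.4215,-.245,.2]))
E
```

```text
t: 15.4
position: [0.5657, -0.0164, 0.2078]
orientation: [-89.6, -0.1, -79.3]
contact_force: [0.2, -0.1, -0.6]
grip_width: 0.0848
t 15.4 pos [ 0.5657 -0.0164  0.2078] rk [ 0.0019 -0.1534] rpy [-89.6  -0.1 -79.3] F [ 0.2 -0.1 -0.6] w 0.0848
top 0.87 [355. 241.] [ 0.42  -0.246] rk [-0.1838 -0.352 ] 244 [72. 77. 81.]
top 0.67 [393. 234.] [ 0.426  -0.3562] rk [-0.1984 -0.4614] 236 [105. 111. 117.]
top 0.58 [388. 196.] [ 0.5602 -0.358 ] rk [-0.0668 -0.4881] 246 [ 48.  51. 128.]
top 0.57 [354. 190.] [ 0.5721 -0.2493] rk [-0.035  -0.3835] 226 [69. 73. 77.]
side 0.79 [310. 166.] [ 0.4304 -0.3518] rk [-0.1932 -0.4579] 100 [118. 128. 133.]
side 0.63 [312. 188.] [ 0.4237 -0.2421] rk [-0.1794 -0.3489] 116 [77. 83. 86.]
[-2.357e-01 -3.806e-01 -5.100e-03 -0.000e+00 -1.200e-03 -1.000e-04]
```

The candidates are grey (355,241), (393,234) and (354,190), red (388,196), and green in the earlier view. The three grey ones match "stainless steel". I'll confirm the first target in a crop.

```bash
python3 -m jog '-.06 -.095 0 0 0 0;-.12 -.19 0 0 0 0;-.18 -.285 0 0 0 0;-.2355 -.38 -.005 0 0 0;-.2355 -.38 -.005 0 0 0;-.2355 -.38 -.005 0 0 0;-.2355 -.38 -.005 0 0 0'; python3 - <<'E'
from m import *
show();print(delta([.422,-.244,.112]))
p,d=capture('side');cv2.imwrite('pics/s7.png',cv2.resize(p[80:230,230:380],(600,600)))
E
```

```text
t: 16.48
position: [0.423, -0.2439, 0.2009]
orientation: [-90.0, 0.1, -79.2]
contact_force: [0.3, 0.2, 0.7]
grip_width: 0.0848
t 16.48 pos [ 0.423  -0.2439  0.2009] rk [-0.1805 -0.3505] rpy [-90.    0.1 -79.2] F [0.3 0.2 0.7] w 0.0848
[-1.600e-03 -1.000e-04 -1.481e-01 -5.000e-04 -2.000e-04 -7.000e-04]
```

View pics/s7.png

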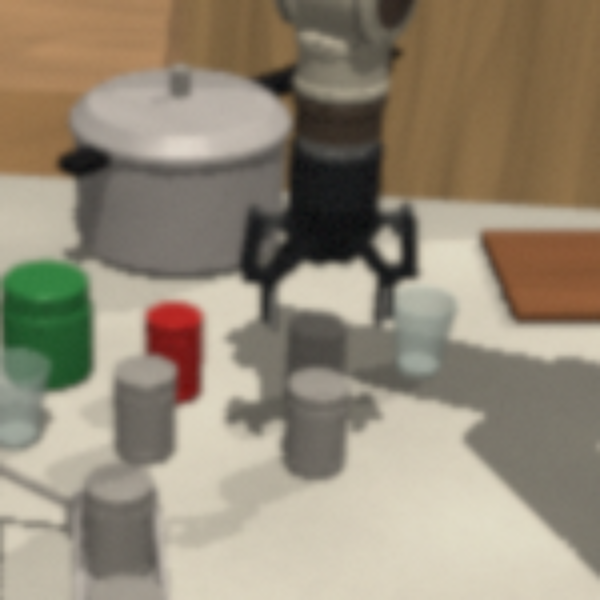

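The grey canister at crop (318,420) sits under the gripper, and the red one at (175,350) is well clear. I'll descend.

```bash
python3 -m jog '-.0012 0 -.05 0 0 0;-.0012 0 -.1 0 0 0;-.0012 0 -.148 0 0 0;-.0012 0 -.148 0 0 0;-.0012 0 -.148 0 0 0' && python3 -m jog '0 0 0 0 0 0;0 0 0 0 0 0;0 0 0 0 0 0;0 0 0 0 0 0;0 0 0 0 0 0;0 0 0 0 0 0' -1; python3 -c "
from h import *
show()"
```

```text
t: 17.15
position: [0.4228, -0.2445, 0.1133]
orientation: [-90.0, -0.0, -79.2]
contact_force: [0.4, -0.1, 0.5]
grip_width: 0.0849
t: 17.9
position: [0.4228, -0.2454, 0.114]
orientation: [-89.8, -0.1, -79.3]
contact_force: [0.2, 1.2, 5.9]
grip_width: 0.0551
t 17.9 pos [ 0.4228 -0.2454  0.114 ] rk [-0.1809 -0.352 ] rpy [-89.8  -0.1 -79.3] F [0.2 1.2 5.9] w 0.0551
```

```bash
python3 -m jog '0 0 .03 0 0 0;0 0 .1 0 0 0;0 0 .18 0 0 0;0 0 .22 0 0 0;0 0 .22 0 0 0'; python3 -c "
from h import *
show();print(delta([*rk(0,.138),.23]))"
```

```text
t: 18.52
position: [0.4226, -0.2455, 0.2464]
orientation: [-89.8, -0.2, -79.3]
contact_force: [-0.3, -1.0, -1.2]
grip_width: 0.0546
t 18.52 pos [ 0.4226 -0.2455  0.2464] rk [-0.1812 -0.3521] rpy [-89.8  -0.2 -79.3] F [-0.3 -1.  -1.2] w 0.0546
[ 1.454e-01  8.586e-01 -2.740e-02  1.200e-03  2.000e-03  1.000e-04]
```

```bash
python3 -m jog '.02 .1 0 0 0 0;.036 .2 0 0 0 0;.052 .3 0 0 0 0;.068 .4 0 0 0 0;.085 .5 0 0 0 0;.1015 .6 0 0 0 0;.118 .7 0 0 0 0;.135 .8 0 0 0 0' && python3 -m jog '.01 .058 -.01 0 0 0;.01 .058 -.027 0 0 0;.01 .058 -.027 0 0 0;.01 .058 -.027 0 0 0;.01 .058 -.027 0 0 0'; python3 - <<'E'
from h import *
show();print(delta([*rk(0,.138),.23]))
p,d=capture('side');cv2.imwrite('pics/side8.png',cv2.resize(p[120:340,160:380],(600,600)));W=cloud('side',d)
np.save('W8.npy',W);cv2.imwrite('pics/side8full.png',p)
for r in regions_of('stored1','side'):
    w=W[r['pixels']];w=w[abs(w[:,2]-.088)<.007]
    if len(w)>20:
        c,rad=cv2.minEnclosingCircle(w[:,:2].astype(np.float32));print(r['p'],inrk(c).round(4),round(rad,4))
E
```

```text
t: 19.52
position: [0.5019, 0.2366, 0.2422]
orientation: [-90.2, -0.1, -79.3]
contact_force: [1.0, -0.3, -0.7]
grip_width: 0.0549
t: 20.15
position: [0.509, 0.2689, 0.2287]
orientation: [-90.0, 0.0, -79.4]
contact_force: [0.1, 0.6, -0.8]
grip_width: 0.0548
t 20.15 pos [0.509  0.2689 0.2287] rk [-0.001   0.1374] rpy [-90.    0.  -79.4] F [ 0.1  0.6 -0.8] w 0.0548
[ 0.0014  0.0013  0.0021 -0.0001  0.0002  0.0008]
0.86 [-0.1499  0.0507] 0.0288
0.73 [-0.0018  0.2021] 0.028
```

View pics/side8.png

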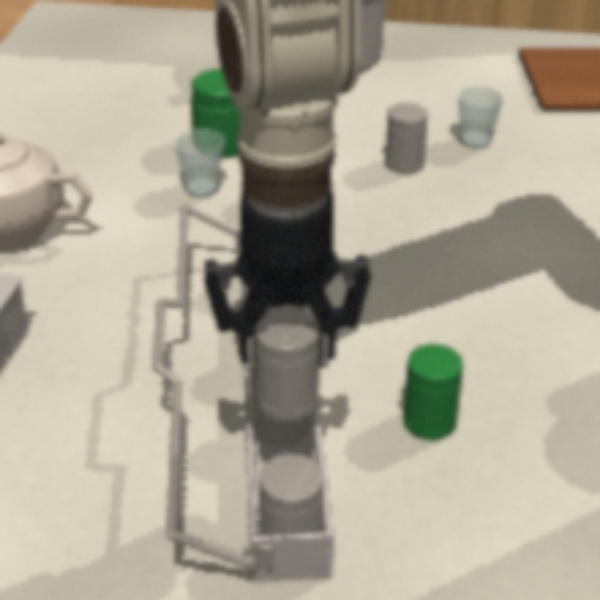

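```bash
python3 - <<'E'
from h import *
W=np.load('W8.npy');W=W.reshape(-1,3);W=W[~np.isnan(W[:,0])]
c,s=np.cos(YAW),np.sin(YAW);d=W[:,:2]-RC;K=np.c_[c*d[:,0]+s*d[:,1],-s*d[:,0]+c*d[:,1],W[:,2]]
def st(m,l):
    k=K[m];print(l,len(k),"x",np.percentile(k[:,0],[1,50,99]).round(4),"mid",((np.percentile(k[:,0],2)+np.percentile(k[:,0],98))/2).round(4),"y",np.percentile(k[:,1],[2,50,98]).round(4))
st((abs(K[:,0])<.04)&(abs(K[:,1]-.15)<.035)&(K[:,2]>.12)&(K[:,2]<.165),"held body")
st((abs(K[:,0])<.06)&(abs(K[:,1]-.24)<.02)&(K[:,2]>.02)&(K[:,2]<.058),"endwall")
st((abs(K[:,0])<.06)&(abs(K[:,1]-.24)<.02)&(K[:,2]>.045)&(K[:,2]<.058),"endwall top")
st((abs(K[:,0]+.035)<.015)&(abs(K[:,1])<.2)&(K[:,2]>.03)&(K[:,2]<.045),"near wall rim")
for y0 in(.05,.1,.15,.2):st((abs(K[:,0]+.035)<.015)&(abs(K[:,1]-y0)<.025)&(K[:,2]>.01)&(K[:,2]<.045),"near wall %g"%y0)
st((abs(K[:,0])<.04)&(abs(K[:,1]-.203)<.04)&(K[:,2]>.083)&(K[:,2]<.093),"s1 top")
# circle fits on body
from scipy.optimize import least_squares
for l,m in (("held",(abs(K[:,0])<.026)&(abs(K[:,1]-.15)<.035)&(K[:,2]>.125)&(K[:,2]<.165)),):
    k=K[m];r=least_squares(lambda p:np.hypot(k[:,0]-p[0],k[:,1]-p[1])-.028,[0,.137],loss="soft_l1",f_scale=.002);print(l,r.x.round(4))
E
```

```text
held body 338 x [-0.0265  0.0007  0.0271] mid -0.0002 y [0.1408 0.1591 0.164 ]
endwall 479 x [-0.0345  0.0051  0.0578] mid 0.0115 y [0.221  0.2397 0.2523]
endwall top 244 x [-0.0343  0.0046  0.0591] mid 0.0128 y [0.2217 0.2392 0.2523]
near wall rim 95 x [-0.0358 -0.033  -0.0288] mid -0.0325 y [-0.0915  0.1217  0.1987]
near wall 0.05 21 x [-0.0356 -0.026  -0.0225] mid -0.0291 y [0.0604 0.0685 0.0747]
near wall 0.1 42 x [-0.0356 -0.0319 -0.0292] mid -0.0323 y [0.0772 0.1056 0.1228]
near wall 0.15 24 x [-0.0358 -0.0336 -0.0305] mid -0.0332 y [0.1287 0.1444 0.1718]
near wall 0.2 51 x [-0.0358 -0.0318 -0.0223] mid -0.029 y [0.1763 0.2052 0.2186]
s1 top 342 x [-0.0272 -0.0009  0.0252] mid -0.0008 y [0.1778 0.2031 0.2265]
held [-0.0015  0.1345]
```

```bash
python3 -m jog '.001 0 -.05 0 0 0;.001 0 -.1 0 0 0;.001 0 -.115 0 0 0;.001 0 -.13 0 0 0;.001 0 -.14 0 0 0;.001 0 -.14 0 0 0'; python3 - <<'E'
from h import *
show()
p,d=capture('side');cv2.imwrite('pics/side9.png',cv2.resize(p[120:340,160:380],(600,600)))
E
```

```text
t: 21.0
position: [0.5095, 0.27, 0.1445]
orientation: [-90.0, 0.0, -79.3]
contact_force: [-0.1, -1.3, -1.0]
grip_width: 0.055
t 21.0 pos [0.5095 0.27   0.1445] rk [-0.0003  0.1384] rpy [-90.    0.  -79.3] F [-0.1 -1.3 -1. ] w 0.055
```

View pics/side9.png

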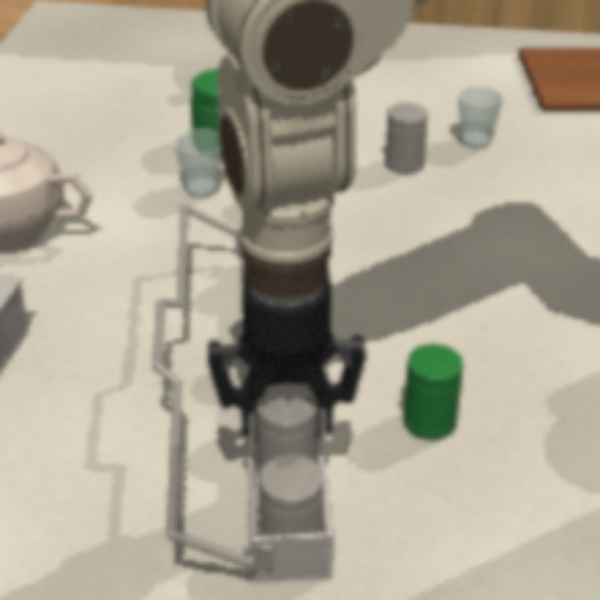

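```bash
python3 -m jog '0 0 -.015 0 0 0;0 0 -.028 0 0 0;0 0 -.036 0 0 0;0 0 -.041 0 0 0;0 0 -.041 0 0 0'; python3 -c "
from h import *
show()"
```

```text
t: 21.68
position: [0.5092, 0.2698, 0.1194]
orientation: [-90.0, -0.0, -79.3]
contact_force: [0.5, 0.6, -1.3]
grip_width: 0.0551
t 21.68 pos [0.5092 0.2698 0.1194] rk [-0.0006  0.1383] rpy [-90.   -0.  -79.3] F [ 0.5  0.6 -1.3] w 0.0551
```

```bash
python3 -m jog '0 0 -.001 0 0 0;0 0 -.002 0 0 0;0 0 -.0025 0 0 0'; python3 -m jog '0 0 0 0 0 0;0 0 0 0 0 0;0 0 0 0 0 0;0 0 0 0 0 0;0 0 .03 0 0 0;0 0 .09 0 0 0;0 0 .15 0 0 0;0 0 .17 0 0 0' .99; python3 - <<'E'
from m import *
show();loose();print(delta([.573,-.248,.215]))
E
```

```text
t: 22.05
position: [0.5094, 0.2699, 0.1184]
orientation: [-90.0, 0.0, -79.3]
contact_force: [-0.2, 0.0, -0.9]
grip_width: 0.0551
t: 23.05
position: [0.5104, 0.2705, 0.2228]
orientation: [-89.7, 0.1, -79.3]
contact_force: [0.5, -0.2, -0.6]
grip_width: 0.0851
t 23.05 pos [0.5104 0.2705 0.2228] rk [0.0008 0.1387] rpy [-89.7   0.1 -79.3] F [ 0.5 -0.2 -0.6] w 0.0851
top 0.82 [392. 238.] [ 0.4265 -0.3564] rk [-0.1979 -0.4617] 253 [108. 115. 121.]
top 0.78 [357. 188.] [ 0.5729 -0.2506] rk [-0.0345 -0.3849] 242 [108. 115. 121.]
top 0.71 [194. 212.] [0.5057 0.2576] rk [-0.0062  0.127 ] 124 [102. 108. 114.]
top 0.62 [390. 195.] [ 0.5599 -0.3573] rk [-0.067  -0.4873] 251 [ 48.  51. 127.]
side 0.85 [267. 277.] [0.5088 0.2714] rk [-0.0007  0.14  ] 323 [131. 142. 148.]
side 0.79 [306. 169.] [ 0.4296 -0.3523] rk [-0.1941 -0.4583] 106 [113. 122. 127.]
[ 1.070e-01 -8.627e-01 -6.700e-03  4.000e-04 -8.000e-04  0.000e+00]
```

```bash
python3 -m jog '.012 -.1 0 0 0 0;.025 -.2 0 0 0 0;.037 -.3 0 0 0 0;.05 -.4 0 0 0 0;.062 -.5 0 0 0 0;.075 -.6 0 0 0 0;.087 -.7 0 0 0 0;.099 -.8 0 0 0 0' && python3 -m jog '.009 -.063 -.007 0 0 0;.009 -.063 -.007 0 0 0;.009 -.063 -.007 0 0 0;.009 -.063 -.007 0 0 0'; python3 - <<'E'
from m import *
show();print(delta([.574,-.2485,.113]))
p,d=capture('side');cv2.imwrite('pics/s10.png',cv2.resize(p[80:230,200:350],(600,600)))
E
```

```text
t: 24.25
position: [0.5679, -0.2117, 0.2179]
orientation: [-90.2, 0.1, -79.3]
contact_force: [0.7, 0.9, 1.0]
grip_width: 0.0852
t: 24.75
position: [0.574, -0.2465, 0.2154]
orientation: [-90.1, 0.1, -79.2]
contact_force: [-0.1, -0.0, 0.2]
grip_width: 0.0848
t 24.75 pos [ 0.574  -0.2465  0.2154] rk [-0.0326 -0.381 ] rpy [-90.1   0.1 -79.2] F [-0.1 -0.   0.2] w 0.0848
[ 1.000e-04 -3.400e-03 -1.707e-01 -4.000e-04 -6.000e-04 -8.000e-04]
```

View pics/s10.png

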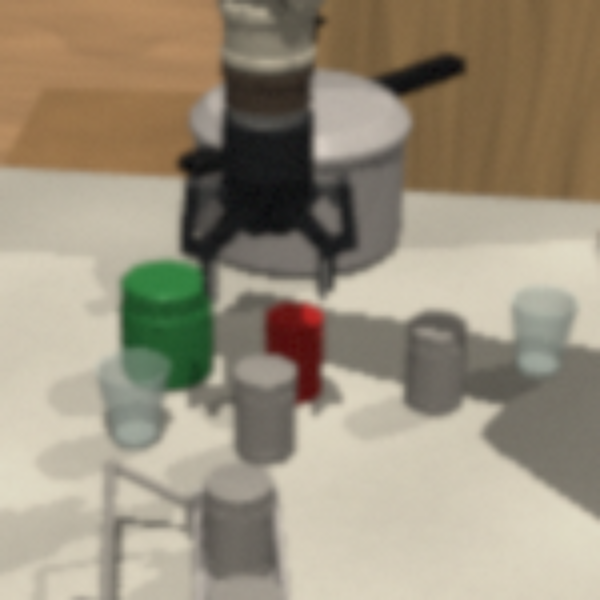

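The grey canister at crop (265,405) is below the gripper, the red one (295,350) is behind it, and the glass (135,395) is clear of the fingers. I'll descend and grip.

```bash
python3 -m jog '0 -.003 -.06 0 0 0;0 -.003 -.12 0 0 0;0 -.003 -.169 0 0 0;0 -.003 -.169 0 0 0;0 -.003 -.169 0 0 0' && python3 -m jog '0 0 0 0 0 0;0 0 0 0 0 0;0 0 0 0 0 0;0 0 0 0 0 0;0 0 0 0 0 0;0 0 0 0 0 0' -1 && python3 -m jog '0 0 .03 0 0 0;0 0 .1 0 0 0;0 0 .18 0 0 0;0 0 .22 0 0 0;0 0 .22 0 0 0'; python3 -c "
from h import *
show();print(delta([*rk(-.0005,-.14),.23]))"
```

```text
t: 25.42
position: [0.575, -0.2494, 0.116]
orientation: [-89.9, -0.1, -79.3]
contact_force: [0.8, 0.6, 0.4]
grip_width: 0.0847
t: 26.18
position: [0.5753, -0.2502, 0.1167]
orientation: [-89.8, -0.1, -79.3]
contact_force: [-0.6, 0.4, 6.4]
grip_width: 0.0549
t: 26.8
position: [0.5751, -0.2502, 0.249]
orientation: [-89.8, -0.2, -79.3]
contact_force: [-0.4, -0.8, -2.8]
grip_width: 0.055
t 26.8 pos [ 0.5751 -0.2502  0.249 ] rk [-0.0322 -0.3849] rpy [-89.8  -0.2 -79.3] F [-0.4 -0.8 -2.8] w 0.055
[-2.370e-02  4.109e-01 -3.170e-02  1.000e-03  2.200e-03  1.000e-04]
```

```bash
python3 -m jog '-.006 .1 0 0 0 0;-.012 .2 0 0 0 0;-.018 .3 -.01 0 0 0;-.0245 .417 -.03 0 0 0;-.0245 .417 -.032 0 0 0;-.0245 .417 -.032 0 0 0;-.0245 .417 -.032 0 0 0'; python3 - <<'E'
from m import *
show();print(delta([*rk(-.0005,-.136),.15]))
p,d=capture('side');cv2.imwrite('pics/s11.png',cv2.resize(p[120:340,160:380],(600,600)))
W=cloud('side',d)
for r in regions_of('stored1','side'):
    w=W[r['pixels']];w=w[abs(w[:,2]-.088)<.007]
    if len(w)>20:
        c,rad=cv2.minEnclosingCircle(w[:,:2].astype(np.float32));print(r['p'],inrk(c).round(4),round(rad,4))
E
```

```text
t: 27.68
position: [0.5594, -0.0008, 0.2268]
orientation: [-90.1, -0.0, -79.4]
contact_force: [0.4, -0.9, -1.9]
grip_width: 0.0549
t 27.68 pos [ 0.5594 -0.0008  0.2268] rk [-0.0014 -0.1369] rpy [-90.1  -0.  -79.4] F [ 0.4 -0.9 -1.9] w 0.0549
[ 0.0012  0.0018 -0.128   0.0002 -0.0004  0.0009]
0.88 [-0.1492  0.0536] 0.0267
0.82 [ 0.0047 -0.0175] 0.0596
0.78 [-0.0017  0.2002] 0.0286
0.72 [0.0115 0.0786] 0.0521
```

View pics/s11.png

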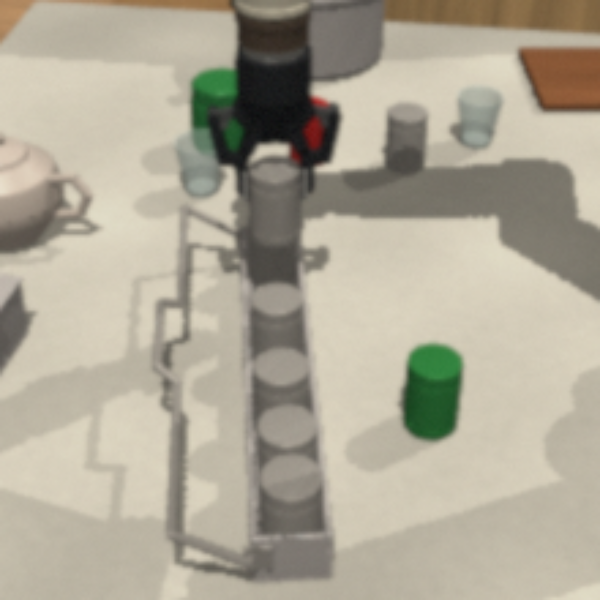

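```bash
python3 -m jog '.0012 .001 -.05 0 0 0;.0012 .001 -.1 0 0 0;.0012 .001 -.115 0 0 0;.0012 .001 -.125 0 0 0;.0012 .001 -.133 0 0 0;.0012 .001 -.133 0 0 0'; python3 -c "
from h import *
show()"
```

```text
t: 28.52
position: [0.5605, 0.001, 0.1481]
orientation: [-90.0, -0.0, -79.3]
contact_force: [-0.7, -0.5, -1.2]
grip_width: 0.0546
t 28.52 pos [0.5605 0.001  0.1481] rk [ 0.     -0.1353] rpy [-90.   -0.  -79.3] F [-0.7 -0.5 -1.2] w 0.0546
```

```bash
python3 -m jog '0 0 -.015 0 0 0;0 0 -.03 0 0 0;0 0 -.039 0 0 0;0 0 -.044 0 0 0;0 0 -.0465 0 0 0;0 0 -.0465 0 0 0' && python3 -m jog '0 0 0 0 0 0;0 0 0 0 0 0;0 0 0 0 0 0;0 0 0 0 0 0;0 0 .03 0 0 0;0 0 .09 0 0 0;0 0 .15 0 0 0;0 0 .17 0 0 0' .99; python3 - <<'E'
from m import *
show();loose();print(delta([.428,-.3545,.215]))
E
```

```text
t: 29.28
position: [0.5603, 0.0011, 0.1206]
orientation: [-90.0, -0.0, -79.3]
contact_force: [-1.0, 0.4, 4.9]
grip_width: 0.0551
t: 30.28
position: [0.5614, 0.0011, 0.2242]
orientation: [-89.7, -0.0, -79.3]
contact_force: [0.1, -0.7, -0.4]
grip_width: 0.0848
t 30.27 pos [0.5614 0.0011 0.2242] rk [ 0.0009 -0.1354] rpy [-89.7  -0.  -79.3] F [ 0.1 -0.7 -0.4] w 0.0848
top 0.9 [394. 239.] [ 0.4264 -0.3569] rk [-0.1981 -0.4622] 252 [106. 113. 119.]
top 0.89 [387. 194.] [ 0.5598 -0.3574] rk [-0.0671 -0.4874] 244 [ 43.  46. 128.]
top 0.73 [247. 205.] [0.5418 0.0856] rk [-0.0027 -0.0487] 159 [122. 129. 135.]
top 0.54 [191. 211.] [0.5051 0.2665] rk [-0.0052  0.1359] 228 [112. 118. 124.]
side 0.77 [261. 217.] [0.559  0.0045] rk [-0.0008 -0.1317] 185 [120. 129. 135.]
side 0.69 [263. 279.] [0.5087 0.2712] rk [-0.0008  0.1398] 321 [127. 137. 143.]
side 0.63 [307. 171.] [ 0.4303 -0.3529] rk [-0.1936 -0.459 ] 105 [102. 110. 115.]
[-0.2193 -0.5927 -0.0093 -0.     -0.0009 -0.    ]
```

```bash
python3 -m jog '-.015 .075 0 0 0 0;-.03 .15 0 0 0 0;-.0442 .226 0 0 0 0;-.0442 .226 0 0 0 0;-.0442 .226 0 0 0 0;-.0442 .226 0 0 0 0;-.0442 .226 0 0 0 0' -1; python3 -c "
from h import *
show();print(delta([*rk(0,.003),.108]))"
```

```text
t: 31.35
position: [0.5338, 0.1355, 0.2215]
orientation: [-90.0, -0.0, -79.4]
contact_force: [-0.3, -0.3, 0.9]
grip_width: 0.0002
t 31.35 pos [0.5338 0.1355 0.2215] rk [-0.0013  0.0018] rpy [-90.   -0.  -79.4] F [-0.3 -0.3  0.9] w 0.0002
[ 1.700e-03  2.300e-03 -1.891e-01  1.000e-04 -2.000e-04  1.000e-03]
```

```bash
python3 -m jog '.0015 .002 -.05 0 0 0;.0015 .002 -.1 0 0 0;.0015 .002 -.14 0 0 0;.0015 .002 -.165 0 0 0;.0015 .002 -.189 0 0 0;.0015 .002 -.189 0 0 0' && python3 -m jog '-.0022 .0115 0 0 0 0;-.004 .022 0 0 0 0;-.006 .032 0 0 0 0;-.0075 .040 0 0 0 0;-.009 .048 0 0 0 0;-.0106 .056 0 0 0 0;-.0121 .064 0 0 0 0;-.0136 .072 0 0 0 0' && python3 -m jog '.003 -.015 0 0 0 0;.003 -.015 .05 0 0 0;.003 -.015 .1 0 0 0;.003 -.015 .16 0 0 0;.003 -.015 .18 0 0 0;.003 -.015 .18 0 0 0' .99;  python3 - <<'E'
from m import *
show();loose();print(delta([.428,-.3545,.215]))
p,d=capture('side');cv2.imwrite('pics/s12.png',cv2.resize(p[120:340,160:380],(600,600)))
E
```

```text
t: 32.1
position: [0.5341, 0.1376, 0.1074]
orientation: [-90.1, -0.0, -79.3]
contact_force: [1.0, -0.7, -0.8]
grip_width: -0.0002
t: 33.1
position: [0.5263, 0.1812, 0.1082]
orientation: [-90.0, -0.0, -79.3]
contact_force: [0.4, -1.3, -0.1]
grip_width: -0.0001
t: 33.85
position: [0.5286, 0.1719, 0.2167]
orientation: [-89.9, 0.0, -79.3]
contact_force: [-0.1, 0.3, -0.5]
grip_width: 0.0849
t 33.85 pos [0.5286 0.1719 0.2167] rk [0.0003 0.0385] rpy [-89.9   0.  -79.3] F [-0.1  0.3 -0.5] w 0.0849
top 0.87 [390. 195.] [ 0.5598 -0.3575] rk [-0.0672 -0.4875] 247 [ 40.  43. 127.]
top 0.83 [394. 237.] [ 0.4268 -0.3568] rk [-0.1976 -0.4621] 250 [108. 114. 120.]
top 0.59 [277. 195.] [ 5.556e-01 -4.000e-04] rk [-0.0051 -0.1358] 232 [70. 75. 79.]
side 0.92 [306. 167.] [ 0.4299 -0.3522] rk [-0.1938 -0.4582] 105 [111. 120. 125.]
side 0.77 [258. 217.] [0.5582 0.0104] rk [-0.0005 -0.1256] 133 [73. 79. 82.]
side 0.6 [266. 278.] [0.5071 0.2789] rk [-0.0009  0.1477] 293 [135. 146. 152.]
[-1.656e-01 -8.771e-01  7.000e-04  5.000e-04 -1.500e-03  0.000e+00]
```

View pics/s12.png

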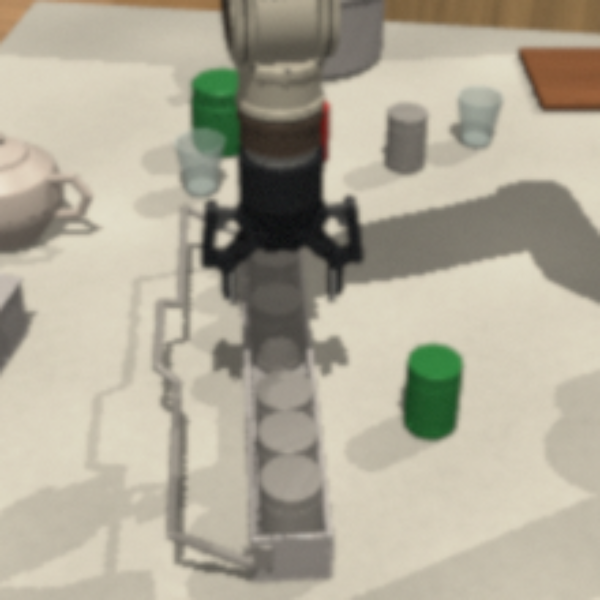

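Three canisters are now packed at the near end: (290,480), (285,433) and (285,390). The last loose one, b, stands at (406,138), and I'll fetch it now.

```bash
python3 -m jog '-.02 -.1 0 0 0 0;-.038 -.2 0 0 0 0;-.057 -.3 0 0 0 0;-.076 -.4 0 0 0 0;-.095 -.5 0 0 0 0;-.113 -.6 0 0 0 0;-.132 -.7 0 0 0 0;-.151 -.8 0 0 0 0' && python3 -m jog '-.0145 -.077 0 0 0 0;-.0145 -.077 0 0 0 0;-.0145 -.077 0 0 0 0;-.0145 -.077 0 0 0 0'; python3 - <<'E'
from m import *
show();print(delta([.428,-.3545,.115]))
p,d=capture('side');cv2.imwrite('pics/s13.png',cv2.resize(p[80:230,230:380],(600,600)))
E
```

```text
t: 35.1
position: [0.4367, -0.3096, 0.2155]
orientation: [-90.0, 0.1, -79.3]
contact_force: [1.6, -0.1, 0.1]
grip_width: 0.0854
t: 35.6
position: [0.4291, -0.3527, 0.2159]
orientation: [-90.0, 0.1, -79.2]
contact_force: [0.0, 0.7, -0.1]
grip_width: 0.0851
t 35.6 pos [ 0.4291 -0.3527  0.2159] rk [-0.1946 -0.4586] rpy [-90.    0.1 -79.2] F [ 0.   0.7 -0.1] w 0.0851
[-0.0019 -0.003  -0.1682 -0.0005 -0.0004 -0.0009]
```

View pics/s13.png

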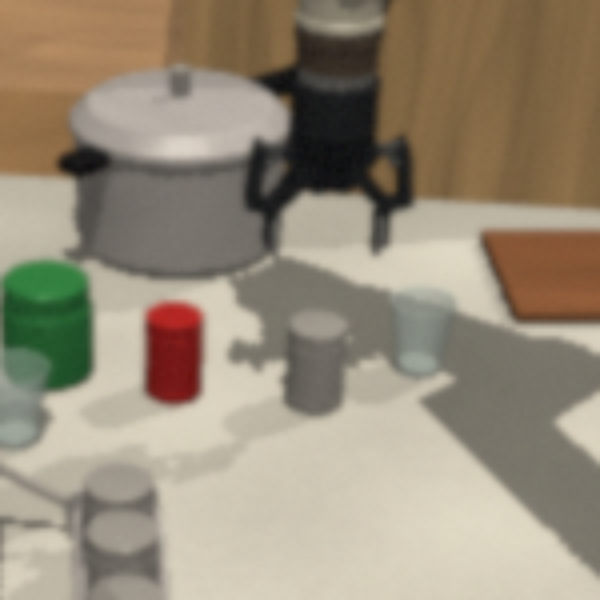

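```bash
python3 - <<'E'
from m import *
for n in("top","side"):
    capture(n)
    for r in landmark_of("glass1",n): print(n,r["p"],r["xy"],onplane(n,r["xy"],0).round(3))
E
```

```text
top 0.58 [352.4, 158.5] [ 0.687 -0.251  0.   ]
side 0.61 [230.1, 189.1] [ 0.709 -0.255  0.   ]
side 0.61 [332.2, 172.5] [ 0.338 -0.429  0.   ]
```

```bash
python3 -m jog '-.0015 -.003 -.06 0 0 0;-.0015 -.003 -.12 0 0 0;-.0015 -.003 -.168 0 0 0;-.0015 -.003 -.168 0 0 0;-.0015 -.003 -.168 0 0 0' && python3 -m jog '0 0 0 0 0 0;0 0 0 0 0 0;0 0 0 0 0 0;0 0 0 0 0 0;0 0 0 0 0 0;0 0 0 0 0 0' -1 && python3 -m jog '0 0 .03 0 0 0;0 0 .1 0 0 0;0 0 .18 0 0 0;0 0 .22 0 0 0;0 0 .22 0 0 0'; python3 - <<'E'
from m import *
show();print(delta([*rk(-.0005,.018),.23]))
p,d=capture('top');cv2.imwrite('pics/t14.png',cv2.resize(p[150:260,140:360],(800,400)));W=cloud('top',d).reshape(-1,3)
d=W[:,:2]-RC;c,s=np.cos(YAW),np.sin(YAW);K=np.c_[c*d[:,0]+s*d[:,1],-s*d[:,0]+c*d[:,1],W[:,2]]
k=K[(abs(K[:,0])<.035)&(abs(K[:,1])<.236)&(abs(K[:,2]-.088)<.008)]
h,_=np.histogram(k[:,1],np.arange(-.236,.237,.004));print(h)
for y0 in (-.2,-.135,-.05,.085,.143,.203):
    w=k[abs(k[:,1]-y0)<.04][:,:2];f=lambda c:-np.sum(1/(1+np.exp((np.hypot(*(w-c).T)-.028)/.002)))
    q=min((minimize(f,[0,y0+j],method='Nelder-Mead') for j in(-.01,0,.01)),key=lambda r:r.fun);print(y0,q.x.round(4))
E
```

```text
t: 36.48
position: [0.4287, -0.3562, 0.1167]
orientation: [-89.9, -0.1, -79.3]
contact_force: [0.7, 0.3, 0.5]
grip_width: 0.0847
t: 37.22
position: [0.429, -0.3566, 0.1173]
orientation: [-89.9, -0.2, -79.3]
contact_force: [0.4, -0.5, 5.5]
grip_width: 0.0547
t: 37.85
position: [0.4287, -0.3566, 0.2496]
orientation: [-89.8, -0.2, -79.3]
contact_force: [-0.1, -0.3, -2.5]
grip_width: 0.0547
t 37.85 pos [ 0.4287 -0.3566  0.2496] rk [-0.1958 -0.4623] rpy [-89.8  -0.2 -79.3] F [-0.1 -0.3 -2.5] w 0.0547
[ 0.1714  0.8469 -0.0327  0.0015  0.0018  0.    ]
[ 0  3 13 16 20 23 20 24 24 21 23 20 19 15 10  0  0  0  7 13 17 19 21 23
 22 24 23 23 20 18 15  4  0  0  0  0  0  0  0 10 14 18 21 22 23 24 23 22
 22 20 15 14  2  0  0  0  0  0  0  0  0  0  0  0  0  0  0  0  0  0  0  0
  6 15 18 23 20 25 22 26 20 26 19 19 14  7  9 16 19 19 23 23 23 26 23 22
 17 20 11  8  0  0 12 12 22 19 20 25 26 22 25 20 17 21 12  5  0  0]
-0.2 [-0.0049 -0.2029]
-0.135 [-0.005 -0.136]
-0.05 [-0.0039 -0.0532]
0.085 [-0.0025  0.0809]
0.143 [-0.0012  0.1348]
0.203 [-0.0053  0.1992]
```

View pics/t14.png

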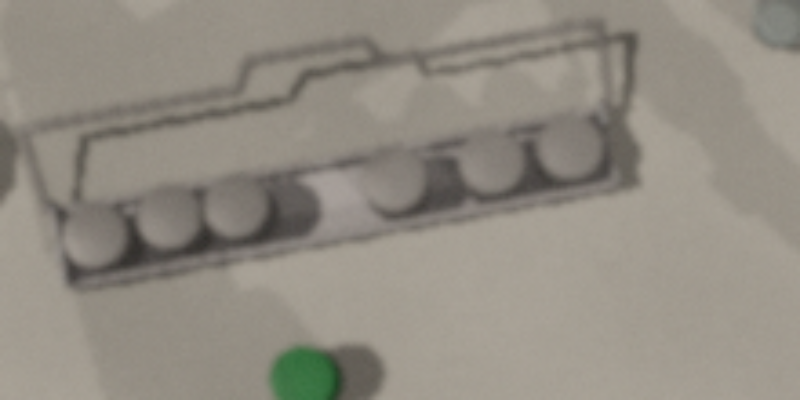

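The slot between (240,205) and (395,180) in the crop is open, about 78 mm wide and centred at rack y≈.016. I'll carry the held canister there.

```bash
python3 -m jog '.02 .1 0 0 0 0;.041 .2 0 0 0 0;.061 .3 0 0 0 0;.081 .4 0 0 0 0;.101 .5 0 0 0 0;.122 .6 0 0 0 0;.142 .7 0 0 0 0;.162 .8 -.01 0 0 0' && python3 -m jog '.01 .0436 -.02 0 0 0;.01 .0436 -.02 0 0 0;.01 .0436 -.02 0 0 0;.01 .0436 -.02 0 0 0'; python3 - <<'E'
from m import *
show();print(delta([*rk(-.0005,.016),.15]))
p,d=capture('side');cv2.imwrite('pics/s15.png',cv2.resize(p[120:340,160:380],(600,600)))
E
```

```text
t: 38.9
position: [0.5245, 0.1259, 0.2395]
orientation: [-90.2, -0.0, -79.3]
contact_force: [1.2, -0.9, -2.2]
grip_width: 0.0548
t: 39.4
position: [0.531, 0.149, 0.2293]
orientation: [-90.0, -0.0, -79.4]
contact_force: [-0.4, 0.4, -2.0]
grip_width: 0.0549
t 39.4 pos [0.531  0.149  0.2293] rk [-0.0016  0.0156] rpy [-90.   -0.  -79.4] F [-0.4  0.4 -2. ] w 0.0549
[ 0.0016  0.001  -0.1321  0.0002 -0.0004  0.0009]
```

View pics/s15.png

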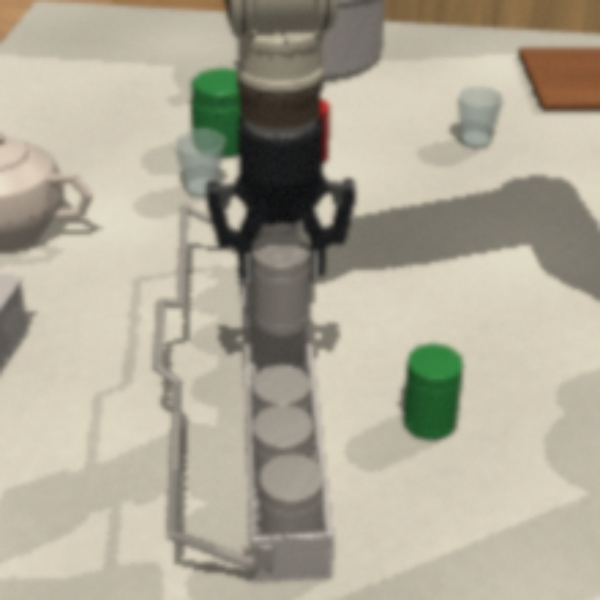

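The held canister is at (280,285), above the gap. I'll lower it in two stages.

```bash
python3 -m jog '.0012 .0005 -.04 0 0 0;.0012 .0005 -.08 0 0 0;.0012 .0005 -.1 0 0 0;.0012 .0005 -.12 0 0 0;.0012 .0005 -.137 0 0 0;.0012 .0005 -.137 0 0 0'; python3 -c "
from h import *
show()"
```

```text
t: 40.2
position: [0.5315, 0.1504, 0.1467]
orientation: [-90.1, -0.0, -79.3]
contact_force: [-0.2, -0.8, -2.4]
grip_width: 0.0549
t 40.2 pos [0.5315 0.1504 0.1467] rk [-0.0008  0.0168] rpy [-90.1  -0.  -79.3] F [-0.2 -0.8 -2.4] w 0.0549
```

```bash
python3 -m jog '0 0 -.015 0 0 0;0 0 -.03 0 0 0;0 0 -.037 0 0 0;0 0 -.041 0 0 0;0 0 -.0435 0 0 0;0 0 -.0435 0 0 0'; python3 -c "
from h import *
show()"
```

```text
t: 40.95
position: [0.5321, 0.1506, 0.1214]
orientation: [-90.0, 0.0, -79.3]
contact_force: [0.1, -0.3, -2.6]
grip_width: 0.0545
t 40.95 pos [0.5321 0.1506 0.1214] rk [-0.0002  0.017 ] rpy [-90.    0.  -79.3] F [ 0.1 -0.3 -2.6] w 0.0545
```

```bash
python3 -m jog '0 0 -.001 0 0 0;0 0 -.001 0 0 0' ; python3 -m jog '0 0 0 0 0 0;0 0 0 0 0 0;0 0 0 0 0 0;0 0 0 0 0 0;0 0 .03 0 0 0;0 0 .09 0 0 0;0 0 .15 0 0 0;0 0 .2 0 0 0' .99;python3 -m jog '0 -.1 0 0 0 0;0 -.2 0 0 0 0;0 -.3 0 0 0 0;0 -.4 0 0 0 0;0 -.5 0 0 0 0;0 -.5 0 0 0 0;0 -.5 0 0 0 0'; cat > row.py <<'E'
from m import *
def row(tag):
  for n in ('top','side'):
    p,d=capture(n);cv2.imwrite(f'pics/{n}{tag}.png',cv2.resize(p[150:260,140:360],(800,400)) if n=='top' else cv2.resize(p[120:340,160:380],(600,600)));W=cloud(n,d).reshape(-1,3)
    d=W[:,:2]-RC;c,s=np.cos(YAW),np.sin(YAW);K=np.c_[c*d[:,0]+s*d[:,1],-s*d[:,0]+c*d[:,1],W[:,2]]
    k=K[(abs(K[:,0])<.035)&(abs(K[:,1])<.236)&(abs(K[:,2]-.088)<.008)]
    for y0 in (-.2,-.135,-.05,.017,.085,.143,.203):
        w=k[abs(k[:,1]-y0)<.045];z=w[:,2];w=w[:,:2];f=lambda c:-np.sum(1/(1+np.exp((np.hypot(*(w-c).T)-.028)/.002)))
        q=min((minimize(f,[0,y0+j],method='Nelder-Mead') for j in(-.005,0,.005)),key=lambda r:r.fun)
        z=z[np.hypot(*(w-q.x).T)<.02];print(n,q.x.round(4),'topz',z.mean().round(4) if len(z) else None,len(z))
E
python3 -c "
from row import *
show();row(16)"
```

```text
t: 41.2
position: [0.5321, 0.1506, 0.1213]
orientation: [-89.9, 0.0, -79.3]
contact_force: [-1.5, -0.3, 3.2]
grip_width: 0.0547
t: 42.2
position: [0.5321, 0.1506, 0.2421]
orientation: [-89.9, 0.0, -79.3]
contact_force: [0.5, -0.1, 0.2]
grip_width: 0.0847
t: 43.08
position: [0.5317, -0.1495, 0.2404]
orientation: [-90.0, 0.0, -79.4]
contact_force: [-0.2, -0.3, -0.2]
grip_width: 0.085
t 43.08 pos [ 0.5317 -0.1495  0.2404] rk [-0.0562 -0.2779] rpy [-90.    0.  -79.4] F [-0.2 -0.3 -0.2] w 0.085
top [-0.0046 -0.2026] topz 0.0885 132
top [-0.0049 -0.1361] topz 0.088 135
top [-0.0038 -0.0532] topz 0.088 134
top [-0.0048  0.0156] topz 0.088 133
top [-0.0023  0.0807] topz 0.0879 131
top [-0.0012  0.1349] topz 0.088 133
top [-0.0052  0.1991] topz 0.0877 134
side [-0.0008 -0.1994] topz 0.0888 74
side [-0.0009 -0.1315] topz 0.089 82
side [ 0.0006 -0.0491] topz 0.0888 99
side [-0.0005  0.0193] topz 0.0885 111
side [0.002  0.0844] topz 0.0889 130
side [0.0034 0.1387] topz 0.0888 143
side [-0.0009  0.2031] topz 0.0887 171
```

View pics/top16.png

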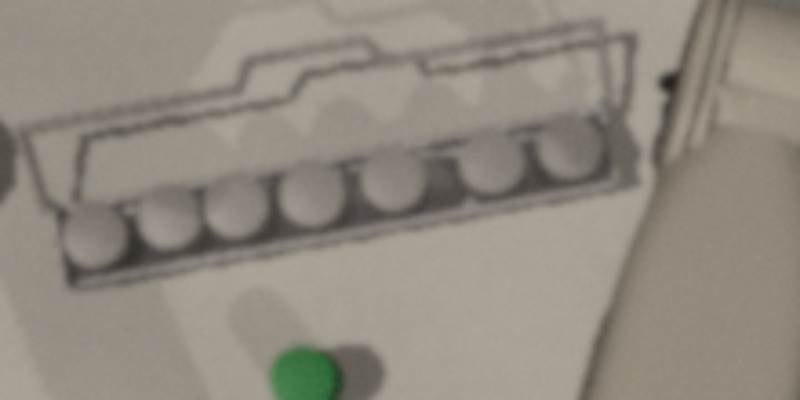

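View pics/side16.png

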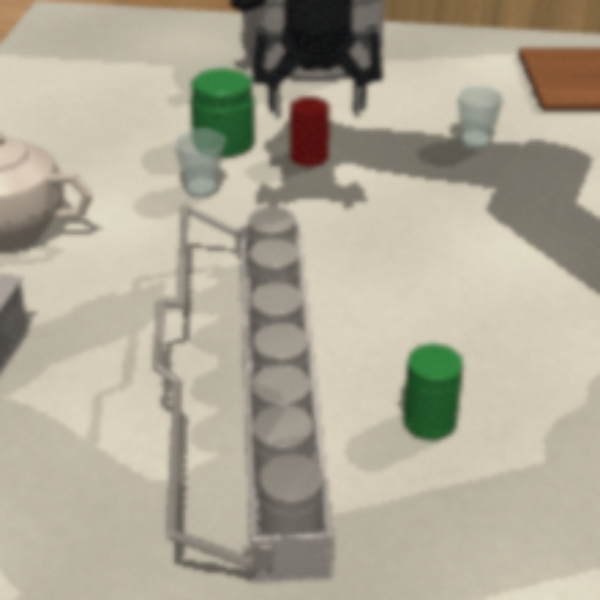

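All seven canisters stand at top z ≈ 0.088, level and in one row, and the keeper is still open. I'll go back to the grip, which is where I released it.

```bash
python3 -m jog '.04 .1 0 0 0 0;.08 .2 0 0 0 0;.12 .3 0 0 0 0;.16 .4 0 0 0 0;.203 .511 -.03 0 0 0;.203 .511 -.03 0 0 0;.203 .511 -.03 0 0 0;.203 .511 -.03 0 0 0' .2; python3 - <<'E'
from m import *
show();print(delta([.6535,.1569,.139]))
p,d=capture('side');cv2.imwrite('pics/s17.png',cv2.resize(p[120:340,160:380],(600,600)));W=cloud('side',d).reshape(-1,3)
d=W[:,:2]-RC;c,s=np.cos(YAW),np.sin(YAW);K=np.c_[c*d[:,0]+s*d[:,1],-s*d[:,0]+c*d[:,1],W[:,2]]
k=K[(abs(K[:,1])<.055)&(K[:,0]>.07)&(K[:,0]<.16)&(K[:,2]>.05)&(K[:,2]<.11)];print(len(k),np.median(k,0))
E
```

```text
t: 44.18
position: [0.6532, 0.1562, 0.223]
orientation: [-90.0, -0.0, -79.4]
contact_force: [0.5, 0.1, -0.0]
grip_width: 0.0513
t 44.17 pos [0.6532 0.1562 0.223 ] rk [0.1199 0.    ] rpy [-90.   -0.  -79.4] F [ 0.5  0.1 -0. ] w 0.0513
[ 4.0e-04  1.1e-03 -1.4e-01  3.0e-04 -1.0e-04  3.0e-04]
103 [ 1.18199156e-01 -9.29951022e-05  9.25927531e-02]
```

View pics/s17.png

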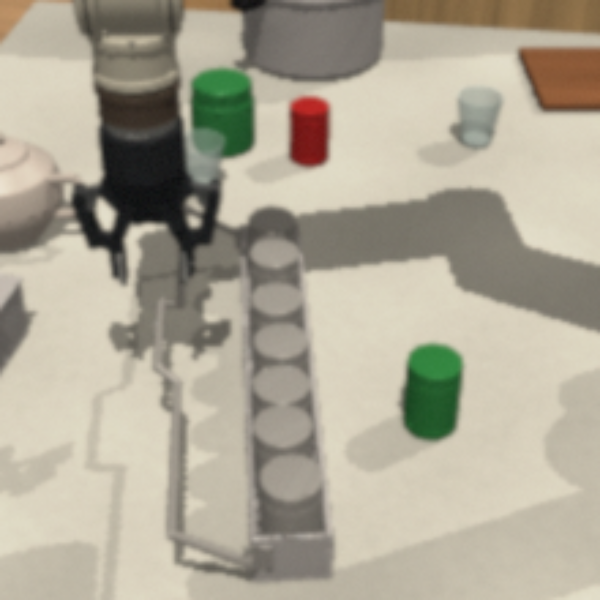

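```bash
python3 -m jog '0 .001 -.05 0 0 0;0 .001 -.1 0 0 0;0 .001 -.133 0 0 0;0 .001 -.133 0 0 0;0 .001 -.133 0 0 0' && python3 -m jog '0 0 0 0 0 0;0 0 0 0 0 0;0 0 0 0 0 0;0 0 0 0 0 0;0 0 0 0 0 0' -1; python3 - <<'E'
from m import *
show()
a=np.radians(119.5);r=.0976;b0=None
for th in (1.49,1.3,1.1,.9,.7,.5,.3,.15,0):
    q=np.array([np.cos(a-th),np.sin(a-th)])*r
    if b0 is None:b0=q
    d=q-b0; print(th,(d[0]*np.cos(YAW)/.6).round(4),(d[0]*np.sin(YAW)/.6).round(4),(d[1]/.6).round(4))
E
```

```text
t: 44.85
position: [0.6544, 0.1567, 0.1444]
orientation: [-89.9, 0.0, -79.4]
contact_force: [-0.6, 0.3, 0.3]
grip_width: 0.0513
t: 45.48
position: [0.6538, 0.1578, 0.143]
orientation: [-90.0, -0.0, -79.3]
contact_force: [-0.3, -0.5, 1.7]
grip_width: 0.007
t 45.48 pos [0.6538 0.1578 0.143 ] rk [0.1208 0.0014] rpy [-90.   -0.  -79.3] F [-0.3 -0.5  1.7] w 0.007
1.49 0.0 0.0 0.0
1.3 -0.0193 -0.0036 0.0238
1.1 -0.044 -0.0083 0.0443
0.9 -0.0723 -0.0136 0.0595
0.7 -0.1029 -0.0194 0.0686
0.5 -0.1347 -0.0254 0.0714
0.3 -0.1664 -0.0314 0.0677
0.15 -0.1894 -0.0357 0.0607
0 -0.211 -0.0398 0.0503
```

```bash
python3 -m jog '-.0095 -.0018 .013 0 0 0;-.0193 -.0036 .0245 0 0 0;-.031 -.006 .035 0 0 0;-.044 -.0083 .045 0 0 0;-.058 -.011 .053 0 0 0;-.0723 -.0136 .060 0 0 0;-.0875 -.0165 .0655 0 0 0;-.1029 -.0194 .069 0 0 0' && python3 -c "
from h import *
show()"
```

```text
t: 46.48
position: [0.5953, 0.1466, 0.1887]
orientation: [-89.3, -0.0, -79.3]
contact_force: [8.0, 0.8, 6.4]
grip_width: 0.0068
t 46.48 pos [0.5953 0.1466 0.1887] rk [0.0612 0.0013] rpy [-89.3  -0.  -79.3] F [8.  0.8 6.4] w 0.0068
```

```bash
python3 -m jog '-.016 -.003 .0015 0 0 0;-.0318 -.006 .0022 0 0 0;-.048 -.009 .001 0 0 0;-.0635 -.012 -.0013 0 0 0;-.0765 -.0144 -.0045 0 0 0;-.0865 -.0163 -.0083 0 0 0;-.0975 -.0184 -.0135 0 0 0;-.1081 -.0204 -.0187 0 0 0' && python3 -m jog '-.003 -.0006 -.0015 0 0 0;-.003 -.0006 -.0015 0 0 0;-.003 -.0006 -.0015 0 0 0' && python3 -c "
from h import *
show()"
```

```text
t: 47.48
position: [0.5278, 0.1338, 0.1784]
orientation: [-89.6, -0.0, -79.3]
contact_force: [-3.4, -3.4, 20.0]
grip_width: 0.0066
t: 47.85
position: [0.5252, 0.1333, 0.1763]
orientation: [-89.8, -0.0, -79.3]
contact_force: [-3.6, -2.0, 16.7]
grip_width: 0.0067
t 47.85 pos [0.5252 0.1333 0.1763] rk [-0.0102  0.0012] rpy [-89.8  -0.  -79.3] F [-3.6 -2.  16.7] w 0.0067
```

```bash
python3 -m jog '-.002 -.0004 -.0005 0 0 0;-.004 -.0008 -.001 0 0 0;-.004 -.0008 -.001 0 0 0' && python3 -c "
from row import *
show();row(18)"
```

```text
t: 48.22
position: [0.5248, 0.1332, 0.1763]
orientation: [-89.5, -0.0, -79.3]
contact_force: [1.3, -0.9, 15.4]
grip_width: 0.0067
t 48.23 pos [0.5248 0.1332 0.1763] rk [-0.0106  0.0012] rpy [-89.5  -0.  -79.3] F [ 1.3 -0.9 15.4] w 0.0067
top [-0.0049 -0.2029] topz 0.0881 96
top [-0.0051 -0.1361] topz 0.0872 95
top [-0.0038 -0.0539] topz 0.0877 92
top [0.    0.012] topz None 0
top [-0.001   0.1236] topz 0.0872 62
top [-0.0011  0.1355] topz 0.0883 93
top [-0.0054  0.199 ] topz 0.088 95
side [ 0.    -0.205] topz None 0
side [ 0.0009 -0.1285] topz 0.0877 18
side [ 0.011  -0.0475] topz 0.0877 70
side [-0.0003  0.019 ] topz 0.0887 77
side [0.002  0.0834] topz 0.0888 90
side [0.0034 0.1388] topz 0.0888 109
side [-0.0008  0.2027] topz 0.0886 125
```

View pics/side18.png

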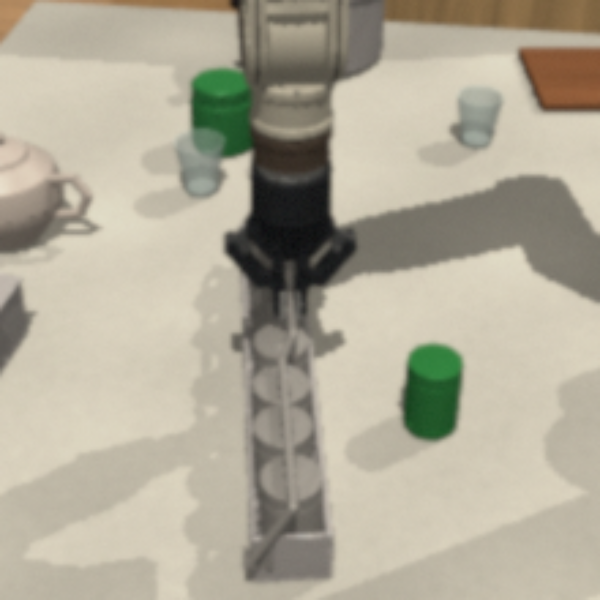

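The bar is at its stop: it doesn't move when pushed. I'll release and verify from a distance.

```bash
python3 -m jog '0 0 0 0 0 0;0 0 0 0 0 0;0 0 0 0 0 0;0 0 0 0 0 0;0 0 .05 0 0 0;0 0 .1 0 0 0;0 0 .15 0 0 0;0 0 .17 0 0 0' .2; python3 -m jog '-.02 -.1 0 0 0 0;-.05 -.2 0 0 0 0;-.1 -.3 0 0 0 0;-.12 -.4 0 0 0 0;-.12 -.5 0 0 0 0;-.12 -.6 0 0 0 0;-.12 -.65 0 0 0 0;-.12 -.65 0 0 0 0'; python3 - <<'E'
from row import *
show();row(19)
W0=np.load('sideW.npy').reshape(-1,3)
for n in('top','side'):
    p,d=capture(n);cv2.imwrite(f'pics/{n}20.png',p)
    for W,l in((np.load(n+'W.npy'),'before'),(cloud(n,d),'after')):
        W=W.reshape(-1,3);W=W[~np.isnan(W[:,0])];dd=W[:,:2]-RC;c,s=np.cos(YAW),np.sin(YAW);K=np.c_[c*dd[:,0]+s*dd[:,1],-s*dd[:,0]+c*dd[:,1],W[:,2]]
        k=K[(abs(K[:,1])<.04)&(abs(K[:,0])<.06)&(K[:,2]>.11)];print(n,l,'grip',len(k),np.median(k,0).round(4))
        for lo,hi in((.06,.2),(-.2,-.06)):
            k=K[(K[:,1]>lo)&(K[:,1]<hi)&(abs(K[:,0])<.06)&(K[:,2]>.096)];print('  bar',lo,len(k),np.median(k,0).round(4))
E
```

```text
t: 49.32
position: [0.5235, 0.1332, 0.2751]
orientation: [-89.9, 0.0, -79.3]
contact_force: [-1.4, -0.4, 0.4]
grip_width: 0.0512
t: 50.32
position: [0.4502, -0.2589, 0.2721]
orientation: [-90.1, 0.1, -79.6]
contact_force: [0.2, 0.7, 0.3]
grip_width: 0.0515
t 50.33 pos [ 0.4502 -0.2589  0.2721] rk [-0.1565 -0.3703] rpy [-90.1   0.1 -79.6] F [0.2 0.7 0.3] w 0.0515
top [-0.0048 -0.2027] topz 0.0876 98
top [-0.0049 -0.136 ] topz 0.0877 96
top [-0.0036 -0.0534] topz 0.0882 91
top [-0.0046  0.0157] topz 0.0879 95
top [-0.0021  0.0808] topz 0.0877 91
top [-0.0011  0.1348] topz 0.0872 96
top [-0.0054  0.1991] topz 0.0882 100
side [-0.0009 -0.1992] topz 0.0882 50
side [-0.0006 -0.1318] topz 0.0889 57
side [ 0.0014 -0.0495] topz 0.0886 77
side [-0.0002  0.0191] topz 0.089 78
side [0.0022 0.0837] topz 0.0885 94
side [0.0034 0.139 ] topz 0.0887 106
side [-0.0008  0.203 ] topz 0.0886 121
top before grip 82 [-0.013   0.0006  0.1256]
  bar 0.06 142 [-0.0029  0.1314  0.1048]
  bar -0.2 140 [-0.0023 -0.1312  0.1047]
top after grip 82 [-0.0148  0.001   0.1238]
  bar 0.06 143 [-0.004   0.1317  0.1037]
  bar -0.2 141 [-0.0033 -0.1292  0.1042]
side before grip 61 [-0.0089  0.0026  0.1263]
  bar 0.06 151 [0.0015 0.1335 0.1063]
  bar -0.2 78 [ 0.0019 -0.1282  0.1061]
side after grip 63 [-0.0104  0.0022  0.1254]
  bar 0.06 156 [0.0002 0.131  0.1056]
  bar -0.2 78 [ 0.0009 -0.1284  0.1052]
```

View pics/side20.png

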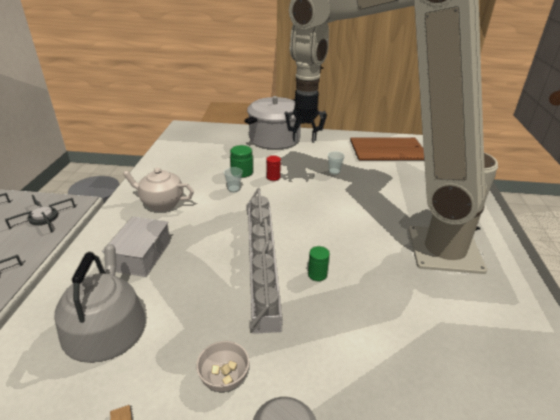

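View pics/top20.png

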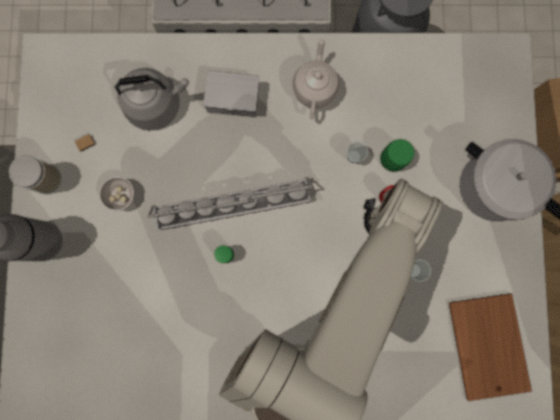

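The keeper lies at least as far over the row as it did at the start. All seven canisters are upright beneath it, the bystanders haven't moved, and no grey canister is left loose. I'll hand the job in.

```bash
python3 -c "
from rig import robot
print(robot.finish_job())"
```

```text
the job is handed in; nothing more can be done
None
```

The job is handed in at about 50 s of the 200 s allowed. All three loose steel canisters stand in the rack with the four stored ones, and the keeper is shut over the row; the hand-in gave no verdict.

**What I did:** I swung the keeper open to about 1.5 rad and slid three of the stored canisters along with the closed fingertips, at about 1 N. I set the three loose canisters into the gaps, then swung the keeper shut until it stopped moving. No fourth loose canister was visible in either camera.

**Last checks:**
- **Canisters:** All seven tops read z ≈ 0.087–0.089 m, the height expected on the rack floor, so they stand upright. The side camera puts them within 3.5 mm of the row's centre line.
- **Keeper:** Its bar sits about 1 mm lower than at the start and did not move when pushed. I had no direct reading of its angle.
- **Bystanders:** The glasses, caddy and bowl look unmoved in the pictures, and neither look-alike was touched. The red one was partly hidden by the arm in the last top view.

**Disagreements:** The two cameras differ by about 4 mm: the top one reads the row at −1 to −5 mm in x, the side one at −1 to +3 mm. Both are inside the 12 mm limit. While I pressed the keeper against its stop, the wrist showed up to about 20 N.

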